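# Pack and secure the alterations case

### The arm

A 7-joint arm with a two-finger parallel gripper is mounted at the origin on a cart in front of the work surface, level with it; the furniture and walls round the work are solid. World frame = base frame: x ahead of the robot, y to its left, z up, the work surface at z = 0. Lengths are in m, angles in degrees, forces in N, time in s.
With the tool pointing down it reaches from about 0.4 to 0.875 m from the base axis. Payload 19.3 kg.
Tool frame: the origin (TCP) lies midway between the tips of the shut fingers; the grasp point (between the pads) lies 19 mm behind it; y points along the fingers, x is the direction in which the jaws open and shut, and the axes are right-handed (so a half turn about y gives the same grasp; the last joint's range is limited). The gripper opens to 85 mm and grips with 20 to 120 N. Pads are 22 mm wide; open, the fingers measure 114 mm over their backs; the gripper's body (76 mm by 85 mm) begins 54 mm behind the grasp point. The pads swing forward as they close: fully open they stand 13 mm farther back than shut.
Start: joints at [-76.96, 29.874, -2.08, 91.645, 1.215, 58.505, -6.463], TCP at [0.183, 0.597, 0.231] pointing down, gripper open.
Joint ranges: [-166.77, 166.77], [-17.47, 122.26], [-85.68, 81.53], [9.62, 139.38], [-72.42, 252.41], [9.2, 110.78], [-144.41, 144.41]. Speed limits (degrees/s): [108.29, 108.29, 136.94, 136.94, 172.46, 172.46, 172.46].

### API

Orientations are given as [roll, pitch, yaw] about the fixed x, y, z axes, in that order (R = Rz(yaw) Ry(pitch) Rx(roll)).
In Python, from workcell import env gives the robot as it stands. The module is installed in compiled form; this text tells all that it offers.
- The arm moves only by the shell command python3 -m crank 'ROWS'. ROWS is JSON, a list of rows, each a list of 7 numbers: the shift along the tool's x, y, z in cm, then the turn, a rotation vector about the tool's x, y, z in rad, then the opening, from 0 (shut) to 1 (fully open). A call has exactly 5 rows; each row is the pose to reach, as a shift and turn from the pose commanded when the call began, along the tool's axes at that moment; what a row does not reach only later rows make up. A row lasts 1/10 s, in which the tool goes at most 50 mm and 8.59 degrees, less where a joint would pass 70% of its speed; a pose out of reach is approached as far as the arm can. A call with a gripper value outside its range is refused whole. The fingers move at their own pace and stop on an object; the grip force is fixed at half the most. Time passes only in rows, so rows that repeat a pose let the fingers close, or fill a call up. It gives the time, the measured TCP pose, the force and the opening at its end, in the units of the state.
- env.sense(): the state, without advancing time (a new reading comes with each control period).
- env.grab_frame(name): name is "scene" or "top" or "wrist"; returns a dict with "img" (384x512x3 uint8, blue, green, red), "range_z" (384x512 float32, m along the optical axis (not along the pixel's ray), 0 where there is no reading), "fx", "fy", "cx", "cy" (pixels), "k1" (the pictures are not rectified: a ray, as slopes to the right and down, at radius r is drawn at 1 + k1 r^2 times it, then the intrinsics apply), "extrinsics" (4x4, takes a point from camera to world coordinates); the wrist camera has in their place "hand_eye" (4x4, takes a point from camera to tool coordinates, whose origin is the TCP and whose axes are the tool frame's). Camera axes: x right, y down, z forward; pixel columns grow to the right and rows downward; lengths in m; the calibration is good to about 2 mm. A picture is of the moment at which its call begins: read the wrist's pose just before it.
- env.hand_in(): hands the job in, once; it reports no verdict.
The state is a dict: "t": time; "q": joint angles; "joint_velocities": joint speeds; "joint_efforts": joint torques, N m; "ee_pos": TCP position; "ee_rot": TCP orientation; "wrist_force": force on the tool from outside, world axes, zero at the start; "ft_torque": the same for the moment, N m; "finger_gap": finger opening in m.
Only numpy, scipy, OpenCV 4.12 (cv2) and the standard library are available. Lean on these libraries where they do the work, as an engineer would, in place of code of your own. Each camera call takes 0.05 s, during which the arm holds its last target.

### The job

Pack the alterations case for the van: put every thread spool that is out on the counter into the case's small left bay and every chalk and wooden clip into the large right bay, then shut the lid and press its front edge down until the catch clicks. After that swing the hasp flat down over the staple, and move the red-topped pin from its parking eye into the staple so that it hangs fully home on its collar; leave the pin tin and the rubber stamp alone.

Things in the scene. Friction and masses are not known exactly. Their poses are not given: they have to be found in the camera images.
- case: blue alterations case, fixed: 125 mm deep (x), 260 mm wide (y), body 62 mm high, 84 mm with the lid shut. Origin at the centre of its underside, x toward its back (hinge side), y to its left as seen from the robot. Walls 4 mm; a divider 16 mm over the counter at y = +40 mm makes two bays. Front face at x = -62.5 mm.
- lid (a joint): lid angle, rad: 0 shut and caught, 1.7 to 1.95 (leaning back) at the start. The hinge is stiff (0.3 N m): the lid stays where it is left. A spring catch inside the middle of the front wall stops it at about 0.09 rad (front edge 11 mm proud); pressing the front edge down with 10 to 17 N takes it past the catch, which snaps over and holds it at 0.
- lid_edge (a point): middle of the free (front) edge of the lid's top face. The lid is a tray 125 mm from hinge to front edge, 260 mm wide, 22 mm thick. A black carry handle on its top runs parallel to the hinge, 50 mm from it, 104 mm long, 20 mm high.
- lid_hinge (a point): middle of the lid's hinge line, at the top of the case's back wall, 62.5 mm behind the case's centre and 62 mm over the counter; axes as the case. The shut lid's top lies 22 mm above it.
- hasp (a joint): steel hasp on the lid's front face, rad: 0 hanging down flat over the staple, pi/2 straight out from the face; grows as it lifts, 1.7 to 2.3 at the start, at most 2.7. Its axis is parallel to the case's y, 6 mm in front of the face and, lid shut, 74 mm over the counter. Stiff (0.03 N m): it stays where it is left.
- hasp_tip (a point): middle of the hasp's free end, 52 mm from its axis. The plate is 40 mm wide and 3 mm thick, solid over its first 30 mm (push it there: fingertips can catch in the slot); then comes a slot, 26 mm wide, that passes over the staple, then a lip that stands 5.5 mm out of the plate.
- staple (a point): staple: loop of 4 x 5 mm steel bar that stands 29 mm out of the middle of the case's front face. The point lies on its upper side in the middle of its vertical hole, 19 mm in front of the face, 42.5 mm over the counter. In front of the shut hasp's lip the hole is 12 mm (y) by 12 mm (x). Axes as the case
- pin: retaining pin: steel shank 7 mm thick and 30 mm long with a rounded foot, collar 16 mm across and 3 mm thick, red grip above it 13 mm across and 25 mm long; 58 mm in all. Origin at the foot, z up along the pin. At the start it hangs upright by its collar in the parking eye; lift it straight up 32 mm to free it. In the staple its foot is 30 mm below the staple point.
- pin_park (a point): parking eye, a second loop like the staple, 85 mm to the left of it on the case's front; the point lies as on the staple
- spool_bay (a point): centre of the floor of the left (smaller) bay, 117 mm (x) by 85 mm (y), floor 4.5 mm over the counter; axes as the case
- notions_bay (a point): centre of the floor of the right (larger) bay, 117 mm (x) by 162 mm (y), floor 4.5 mm over the counter; axes as the case
- spool_blue: blue thread on a wooden thread spool, 26 mm across the flanges and 46 mm high (flanges 7 mm thick, waist 14 mm), standing; origin at the centre of its underside, z along the spool. Goes in the spool bay, standing or lying. Absent in some runs.
- spool_white: white thread on a wooden thread spool, 26 mm across the flanges and 46 mm high (flanges 7 mm thick, waist 14 mm), standing; origin at the centre of its underside, z along the spool. Goes in the spool bay, standing or lying. Absent in some runs.
- chalk_white: white cake of tailor's chalk, 36 (x) x 46 (y) x 8 (z) mm with sloping sides (about 29 mm across x where the pads meet it, half-way up), lying flat; origin at the centre of its underside. Goes in the notions bay. Absent in some runs.
- chalk_blue: light blue cake of tailor's chalk, 36 (x) x 46 (y) x 8 (z) mm with sloping sides (about 29 mm across x where the pads meet it, half-way up), lying flat; origin at the centre of its underside. Goes in the notions bay. Absent in some runs.
- clip_a: brown wooden ticket clip, 8 mm wide (x), 62 mm long (y), 11 mm high, lying flat; origin at the centre of its underside. Goes in the notions bay. Absent in some runs.
- clip_b: brown wooden ticket clip, 8 mm wide (x), 62 mm long (y), 11 mm high, lying flat; origin at the centre of its underside. Goes in the notions bay. Absent in some runs.
- pin_tin: bystander: round tin with a red lid, 66 mm across, 22 mm high; origin under its centre. Leave alone.
- rubber_stamp: bystander: rubber stamp with a turned brown handle, 26 x 50 x 66 mm, standing; origin under its centre. Leave alone.
Mind the look-alikes: they are no part of the job. Leave any orange or turquoise look-alike of the chalk_blue alone.

How it is judged:
By the outcome, as a careful person would: the job done as asked, in the order asked, and still so for the second after the job is handed in, with the robot touching nothing.
Of spool_blue, spool_white, chalk_white, chalk_blue, clip_a, clip_b only 3 to 5 are there at a start; the rules pass over those that are not, and their reading is None.
At some moment in a run one of chalk_white, chalk_blue, clip_a, clip_b may be knocked a few centimetres aside while the robot is not near it.
It also fails if it takes over 210 s, if anything falls off the work surface, if the arm or the gripper's body presses on something with over 40 N, if the wrist force passes 120 N, or if a joint passes its speed limit or range.

## Working session

There is one attempt and no reset: what is moved stays moved. The work goes in short steps, Python scripts to look and compute and a shell command to move; the robot and the scene stay as the last step left them, time stands still between calls to the robot, and variables do not carry over. Pictures are saved under pics/ and viewed, and the job is handed in when it is done.

```bash
mkdir -p pics; ls
cat > h.py <<'E'
import numpy as np, cv2
from scipy.spatial.transform import Rotation as R
from workcell import env
def st():
    return env.sense()
def grab(n):
    s=env.sense(); f=env.grab_frame(n)
    if n=="wrist":
        T=np.eye(4);T[:3,:3]=R.from_euler('xyz',s['ee_rot'],degrees=True).as_matrix();T[:3,3]=s['ee_pos']
        f['T']=T@np.array(f['hand_eye'])
    else: f['T']=np.array(f['extrinsics'])
    return f
def ray(f,u,v):
    K=np.array([[f['fx'],0,f['cx']],[0,f['fy'],f['cy']],[0,0,1.]])
    xd=(u-f['cx'])/f['fx'];yd=(v-f['cy'])/f['fy'];x,y=xd,yd
    for _ in range(20):
        k=1+f['k1']*(x*x+y*y);x=xd/k;y=yd/k
    return np.array([x,y,1.])
def onplane(f,u,v,z):
    d=f['T'][:3,:3]@ray(f,u,v);o=f['T'][:3,3]
    return o+d*(z-o[2])/d[2]
def depthpt(f,u,v):
    z=f['range_z'][int(round(v)),int(round(u))]
    return (f['T']@np.append(ray(f,u,v)*z,1))[:3] if z>0 else None
def cloud(f):
    H,W=f['range_z'].shape
    vv,uu=np.mgrid[0:H,0:W].astype(float)
    xd=(uu-f['cx'])/f['fx'];yd=(vv-f['cy'])/f['fy'];x,y=xd.copy(),yd.copy()
    for _ in range(20):
        k=1+f['k1']*(x*x+y*y);x=xd/k;y=yd/k
    z=f['range_z'];P=np.stack([x*z,y*z,z],-1)@f['T'][:3,:3].T+f['T'][:3,3]
    P[z<=0]=np.nan
    return P
def proj(f,p):
    q=np.linalg.inv(f['T'])@np.append(p,1);x,y=q[0]/q[2],q[1]/q[2];k=1+f['k1']*(x*x+y*y)
    return np.array([f['fx']*x*k+f['cx'],f['fy']*y*k+f['cy']])
E
python3 - <<'E'
from h import *
print(env.sense())
for n in ["scene","top","wrist"]:
    f=grab(n); cv2.imwrite(f"pics/{n}0.png",f['img']); print(n,f['fx'],f['cx'],f['cy'],f['k1'],f['T'].round(3).tolist())
E
```

```text
pics
{'t': 0.0, 'q': array([-76.96002309,  29.90897228,  -2.08000076,  91.67197454,
         1.21151418,  58.50362741,  -6.46307971]), 'joint_velocities': array([ 0.04566293,  0.00531148, -0.04019602, -0.05390666, -0.00209288,
        0.0724248 , -0.04999825]), 'joint_efforts': array([ 7.54991197e-04, -9.27109909e+01,  1.98018260e+00, -3.69936669e+01,
        1.78427179e-02,  8.17448512e-03, -1.28004990e-05]), 'ee_pos': array([0.18331956, 0.59717701, 0.23073928]), 'ee_rot': array([-9.00024111e+01,  6.26171104e-02,  7.29342699e+01]), 'wrist_force': array([-0.5155122 ,  0.49988289, -1.40239948]), 'ft_torque': array([0.00132587, 0.04795989, 0.01230646]), 'finger_gap': 0.08511878218993121}
scene 441.7557261771691 260.1261928568463 196.72575807710354 -0.061191008653285875 [[0.702, -0.466, 0.538, -0.267], [-0.712, -0.47, 0.522, -0.82], [0.01, -0.75, -0.662, 1.028], [0.0, 0.0, 0.0, 1.0]]
top 475.30573128342377 257.53513758642146 196.3368718264616 0.042492522977405016 [[-0.018, -0.987, 0.159, 0.268], [-1.0, 0.021, 0.013, -0.068], [-0.017, -0.159, -0.987, 1.519], [0.0, 0.0, 0.0, 1.0]]
wrist 332.1606479801594 257.283662871401 191.53512104016767 -0.0022159103131564636 [[0.294, 0.919, 0.263, 0.116], [0.956, -0.282, -0.082, 0.618], [-0.001, 0.275, -0.961, 0.373], [0.0, 0.0, 0.0, 1.0]]
```

View pics/scene0.png

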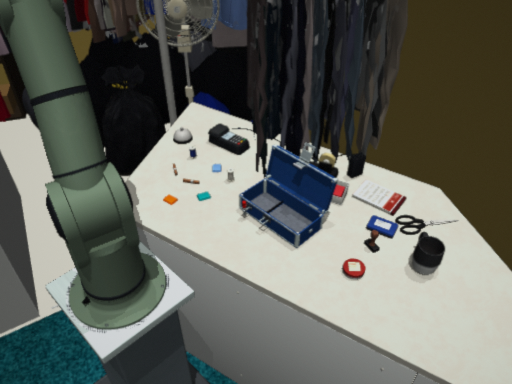

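View pics/top0.png

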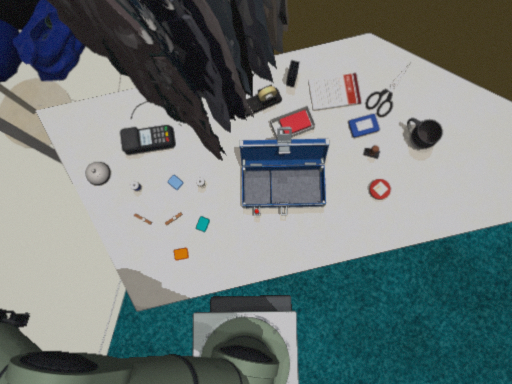

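View pics/wrist0.png

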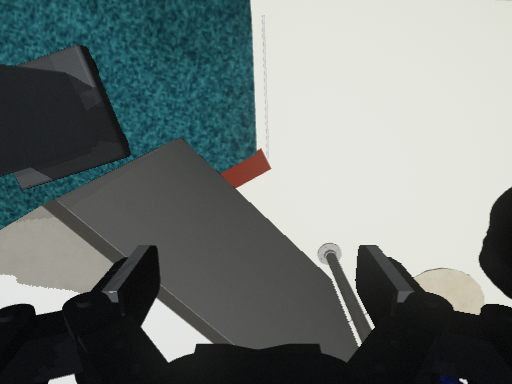

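Run:
```python
from h import *
f=grab("top"); im=f['img']
cv2.imwrite("pics/topz.png",cv2.resize(im[150:270,85:350],None,fx=3,fy=3,interpolation=cv2.INTER_CUBIC))
P=cloud(f)
hsv=cv2.cvtColor(im,cv2.COLOR_BGR2HSV)
h,s,v=[hsv[...,i].astype(int) for i in range(3)]
inn=np.zeros_like(h,bool);inn[140:270,115:235]=1
m=inn&((s>60)|(v<120))
n,l,stt,c=cv2.connectedComponentsWithStats(m.astype(np.uint8))
for i in range(1,n):
    if stt[i,4]<12: continue
    cc=c[i];mm=l==i
    hz=np.nanmax(P[...,2][mm]); 
    r=cv2.minAreaRect(np.argwhere(mm)[:,::-1].astype(np.float32))
    pts=np.array([onplane(f,*b,0.005) for b in cv2.boxPoints(r)])
    e=[pts[1]-pts[0],pts[2]-pts[1]]
    print(cc.round(1),stt[i,4],"bgr",im[mm].mean(0).round(),"hmax",hz.round(3),np.nanmedian(P[...,2][mm]).round(3),"p0.008",onplane(f,*cc,.008)[:2].round(4),"p.046",onplane(f,*cc,.046)[:2].round(4),"edges",[(np.linalg.norm(x).round(3),np.degrees(np.arctan2(x[1],x[0])).round(1)) for x in e])
```

```text
[145.5 145.9] 579 bgr [53. 52. 53.] hmax 0.065 0.039 p0.008 [0.6867 0.317 ] p.046 [0.6762 0.3074] edges [(np.float64(0.178), np.float64(-91.2)), (np.float64(0.047), np.float64(-179.6))]
[213.7 147.2] 252 bgr [46. 47. 50.] hmax 0.19 0.114 p0.008 [0.6775 0.0932] p.046 [0.6671 0.0891] edges [(np.float64(0.045), np.float64(-44.8)), (np.float64(0.095), np.float64(-136.7))]
[174.9 182. ] 133 bgr [186. 149. 114.] hmax 0.019 0.008 p0.008 [0.5643 0.2195] p.046 [0.5568 0.2123] edges [(np.float64(0.032), np.float64(-44.8)), (np.float64(0.042), np.float64(-135.9))]
[138.2 187.9] 24 bgr [86. 74. 73.] hmax 0.047 0.026 p0.008 [0.5473 0.3382] p.046 [0.5403 0.328 ] edges [(np.float64(0.023), np.float64(-37.9)), (np.float64(0.013), np.float64(-129.4))]
[178.4 214.8] 19 bgr [ 86. 112. 150.] hmax 0.014 0.01 p0.008 [0.4569 0.2074] p.046 [0.4521 0.2005] edges [(np.float64(0.02), np.float64(-45.2)), (np.float64(0.009), np.float64(-135.6))]
[137.7 216.1] 21 bgr [ 90. 113. 151.] hmax 0.016 0.01 p0.008 [0.4554 0.3378] p.046 [0.4507 0.3276] edges [(np.float64(0.007), np.float64(-25.5)), (np.float64(0.025), np.float64(-117.5))]
[202.4 223.7] 152 bgr [146. 147.  27.] hmax 0.017 0.008 p0.008 [0.4267 0.1303] p.046 [0.4227 0.1254] edges [(np.float64(0.044), np.float64(-21.8)), (np.float64(0.035), np.float64(-112.9))]
[147.4 221.4] 17 bgr [ 87. 111. 147.] hmax 0.017 0.011 p0.008 [0.4378 0.3063] p.046 [0.4335 0.2969] edges [(np.float64(0.008), np.float64(-33.1)), (np.float64(0.019), np.float64(-124.3))]
[168.8 221.2] 27 bgr [ 86. 110. 147.] hmax 0.016 0.009 p0.008 [0.4369 0.2379] p.046 [0.4327 0.2302] edges [(np.float64(0.027), np.float64(-56.8)), (np.float64(0.009), np.float64(-146.4))]
[180.7 253.6] 169 bgr [ 34. 114. 187.] hmax 0.018 0.008 p0.008 [0.3331 0.1988] p.046 [0.3315 0.1921] edges [(np.float64(0.047), np.float64(-79.9)), (np.float64(0.037), np.float64(-168.3))]
```

View pics/topz.png

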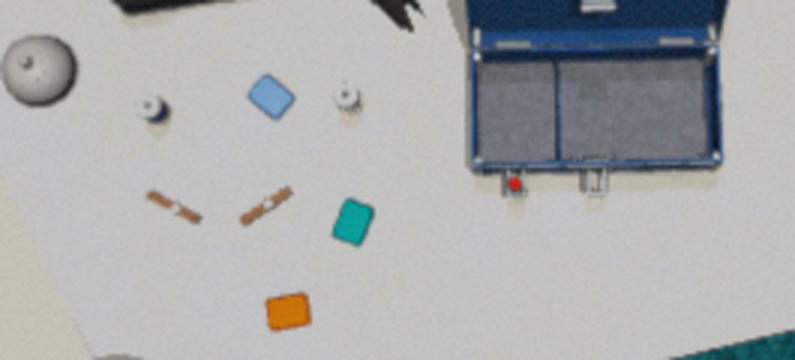

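Run:
```python
from h import *
f=grab("top"); P=cloud(f); im=f['img']
hsv=cv2.cvtColor(im,cv2.COLOR_BGR2HSV)
blue=(hsv[...,0]>100)&(hsv[...,0]<128)&(hsv[...,1]>110)
box=np.zeros(blue.shape,bool);box[130:225,225:340]=1
m=blue&box&(P[...,2]>.052)&(P[...,2]<.072)
ii=np.argwhere(m)
print(len(ii)); 
pts=np.array([onplane(f,u,v,.062) for v,u in ii])[:,:2]
r=cv2.minAreaRect(pts.astype(np.float32)); print(r); print(cv2.boxPoints(r).round(4))
# floor
mm=box&(P[...,2]<.02)&(P[...,2]>-.01)&(hsv[...,2]<140)
q=P[mm];print("floor",len(q),np.nanmedian(q,0),np.nanmin(q,0),np.nanmax(q,0))
cv2.imwrite("pics/topc.png",cv2.resize(im[125:225,225:345],None,fx=6,fy=6,interpolation=cv2.INTER_CUBIC))
g=grab("scene");cv2.imwrite("pics/scz.png",cv2.resize(g['img'][140:250,150:350],None,fx=4,fy=4,interpolation=cv2.INTER_CUBIC))
red=box&((hsv[...,0]<8)|(hsv[...,0]>172))&(hsv[...,1]>150)&(np.arange(384)[:,None]>195)
v,u=np.argwhere(red).mean(0);print("pin",u,v,depthpt(f,u,v))
```

```text
639
((0.5514593720436096, -0.12849389016628265), (0.25713634490966797, 0.15086449682712555), 89.87891387939453)
[[ 4.758e-01 -2.569e-01]
 [ 6.266e-01 -2.572e-01]
 [ 6.272e-01 -1.000e-04]
 [ 4.763e-01  2.000e-04]]
floor 2949 [ 0.54476694 -0.12581661  0.00462798] [ 0.45500512 -0.26646531 -0.00978776] [0.73198453 0.05597055 0.01981136]
pin 256.25 210.66666666666666 [ 0.4573527  -0.043461    0.06638148]
```

View pics/topc.png

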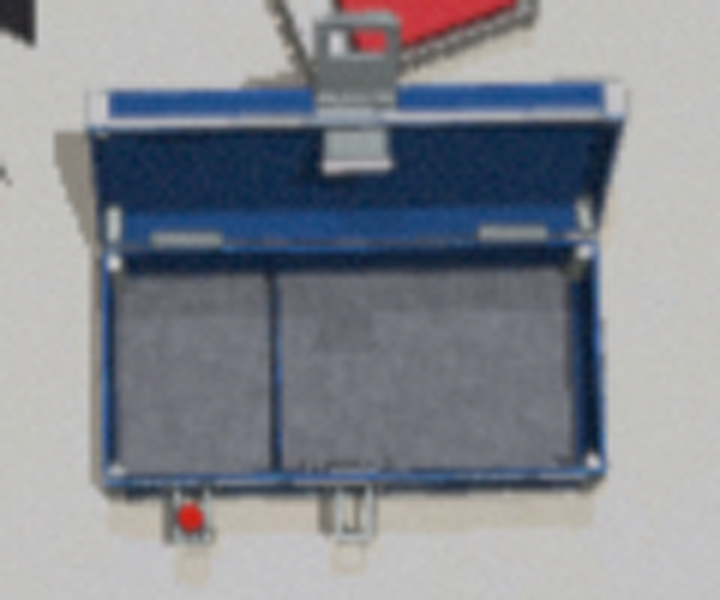

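View pics/scz.png

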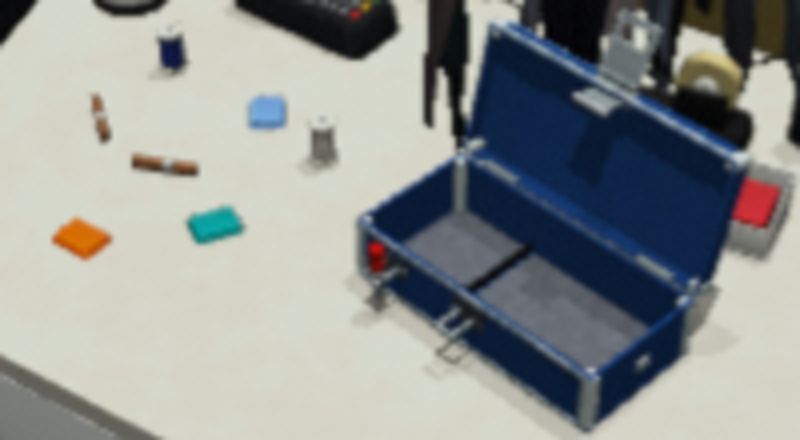

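Run:
```python
from h import *
f=grab("top")
for n,X,Y,z in [("FL",104,482,.062),("FR",605,480,.062),("BL",104,248,.062),("BR",598,246,.062),("pin",190,517,.0705),("stapC",351,510,.0425),("lidL",90,122,.184),("lidR",622,120,.184),("divF",275,468,.016),("divB",271,272,.016)]:
    print(n,onplane(f,225+X/6-.4,125+Y/6-.4,z).round(4))
s=grab("scene")
# zoom scz origin 150,140 x4
for n,X,Y,z in [("FL",362,222,.062),("FR",588,382,.062),("BL",463,160,.062),("BR",690,298,.062),("lidL",497,30,.184),("lidR",742,160,.184),("pin",377,244,.0705)]:
    print(n,onplane(s,150+X/4-.4,140+Y/4-.4,z).round(4))
```

```text
FL [0.4767 0.0006 0.062 ]
FR [ 0.4724 -0.2573  0.062 ]
BL [ 0.6004 -0.001   0.062 ]
BR [ 0.5956 -0.2587  0.062 ]
pin [ 0.4565 -0.0436  0.0705]
stapC [ 0.4621 -0.1272  0.0425]
lidL [ 0.6349 -0.0007  0.184 ]
lidR [ 0.6299 -0.2567  0.184 ]
divF [ 0.489  -0.0884  0.016 ]
divB [ 0.5957 -0.0887  0.016 ]
FL [ 0.4765 -0.0051  0.062 ]
FR [ 0.4716 -0.2577  0.062 ]
BL [ 0.5943 -0.0074  0.062 ]
BR [ 0.5983 -0.2545  0.062 ]
lidL [ 0.6277 -0.0113  0.184 ]
lidR [ 0.636  -0.2588  0.184 ]
pin [ 0.46   -0.0405  0.0705]
```

```bash
cat >> h.py <<'E'
def go(x,y,z,yaw,roll=-90,pitch=0):
    """print row deltas (cm, rad) from the present measured pose to world pose; tool y down at roll -90"""
    s=env.sense();R0=R.from_euler('xyz',s['ee_rot'],degrees=True);R1=R.from_euler('xyz',[roll,pitch,yaw],degrees=True)
    d=R0.inv().apply(np.array([x,y,z])-s['ee_pos'])*100
    w=(R0.inv()*R1).as_rotvec()
    print("row",d.round(2).tolist(),w.round(3).tolist(),"dist",np.linalg.norm(d).round(1),"deg",np.degrees(np.linalg.norm(w)).round(1))
def rep():
    s=env.sense();print("t",s['t'],s['ee_pos'].round(4),s['ee_rot'].round(1),"F",s['wrist_force'].round(1),"gap",round(s['finger_gap'],4),"q",s['q'].round(0))
E
python3 - <<'E'
from h import *
f=grab("top");s=grab("scene")
for n,a,b in [("blue",(150,106),(172,30)),("white",(347,92),(321,122))]:
    print(n,onplane(f,85+a[0]/3-.33,150+a[1]/3-.33,.046).round(4),onplane(s,150+b[0]/4-.4,140+b[1]/4-.4,.046).round(4))
for n,a,b in [("clipL",(175,208),(101,118)),("clipR",(267,206),(166,164)),("chalk",(271,97),(267,111))]:
    print(n,onplane(f,85+a[0]/3-.33,150+a[1]/3-.33,.010).round(4),onplane(s,150+b[0]/4-.4,140+b[1]/4-.4,.01).round(4))
for n,a,b in [("clipL",(150,193),(200,220)),("clipR",(291,189),(242,222))]:
    d=[onplane(f,85+q[0]/3-.33,150+q[1]/3-.33,.010) for q in (a,b)]; e=d[0]-d[1];print(n,np.linalg.norm(e),np.degrees(np.arctan2(e[1],e[0])))
rep()
E
```

```text
blue [0.5497 0.3392 0.046 ] [0.5517 0.3407 0.046 ]
white [0.5603 0.1319 0.046 ] [0.5566 0.1337 0.046 ]
clipL [0.4455 0.32   0.01  ] [0.4445 0.3182 0.01  ]
clipR [0.4455 0.222  0.01  ] [0.4451 0.222  0.01  ]
chalk [0.5637 0.2188 0.01  ] [0.562  0.2168 0.01  ]
clipL 0.0616762832247684 60.81042027668799
clipR 0.06218102118246717 -56.54779813757588
t 0.5 [0.1834 0.5975 0.2313] [-90.    0.   72.9] F [0.4 0.2 0.2] gap 0.0857 q [-77.  30.  -2.  92.   1.  59.  -6.]
```

Run:
```python
from h import *
go(.55,.34,.15,89)
```

```text
row [-13.85, 8.13, -42.6] [-0.0, -0.28, -0.0] dist 45.5 deg 16.1
```

```bash
python3 -m crank '[[-13.85,8.13,-42.6,0,-0.28,0,0.7],[-13.85,8.13,-42.6,0,-0.28,0,0.7],[-13.85,8.13,-42.6,0,-0.28,0,0.7],[-13.85,8.13,-42.6,0,-0.28,0,0.7],[-13.85,8.13,-42.6,0,-0.28,0,0.7]]'
python3 - <<'E'
from h import *
rep();go(.55,.34,.15,89)
E
```

```text
t: 1.0
ee_pos: [0.3862, 0.4548, 0.1865]
ee_rot: [-90.0, -0.0, 89.0]
wrist_force: [0.6, 0.7, 0.4]
finger_gap: 0.0598
t 1.0 [0.3862 0.4548 0.1865] [-90.  -0.  89.] F [0.6 0.7 0.4] gap 0.0598 q [-52.  30.  -4.  99.   3.  51.  31.]
row [-11.19, 3.65, -16.58] [0.0, -0.0, 0.0] dist 20.3 deg 0.0
```

```bash
python3 -m crank '[[-11.2,3.65,-16.6,0,0,0,0.7],[-11.2,3.65,-16.6,0,0,0,0.7],[-11.2,3.65,-16.6,0,0,0,0.7],[-11.2,3.65,-16.6,0,0,0,0.7],[-11.2,3.65,-16.6,0,0,0,0.7]]'
python3 - <<'E'
from h import *
rep()
f=grab("wrist");cv2.imwrite("pics/w1.png",f['img'])
print(proj(f,[.55,.34,.046]),proj(f,[.55,.34,0]))
E
```

```text
t: 1.5
ee_pos: [0.5536, 0.335, 0.1489]
ee_rot: [-90.1, 0.2, 88.5]
wrist_force: [-1.4, -0.1, -0.3]
finger_gap: 0.0598
t 1.5 [0.5536 0.335  0.1489] [-90.1   0.2  88.5] F [-1.4 -0.1 -0.3] gap 0.0598 q [-35.  37.  -3.  92.   2.  51.  50.]
[263.67366706 187.49087759] [262.88111735 173.92064394]
```

View pics/w1.png

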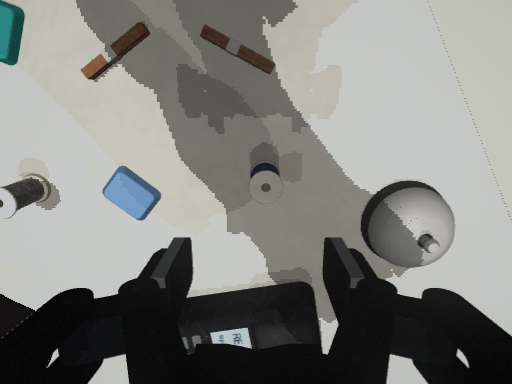

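Run:
```python
from h import *
rep()
f=grab("wrist")
print(onplane(f,266,186,.046).round(4))
hsv=cv2.cvtColor(f['img'],cv2.COLOR_BGR2HSV)
def comp(m,z,name):
    n,l,s,c=cv2.connectedComponentsWithStats(m.astype(np.uint8))
    for i in range(1,n):
        if s[i,4]<150: continue
        p=np.argwhere(l==i)[:,::-1].astype(np.float32)
        r=cv2.minAreaRect(p); b=np.array([onplane(f,*q,z)[:2] for q in cv2.boxPoints(r)])
        e1=b[1]-b[0];e2=b[2]-b[1]
        print(name,np.round(r[0]),b.mean(0).round(4),[(np.linalg.norm(e).round(4),np.degrees(np.arctan2(e[1],e[0])).round(1)) for e in (e1,e2)])
h,s,v=[hsv[...,i] for i in range(3)]
comp((h>100)&(h<125)&(s>80)&(v>90),.006,"chalk")
comp((h>3)&(h<18)&(s>110)&(v>40),.008,"clip")
go(.55,.34,.006,89)
```

```text
t 1.55 [0.5515 0.3374 0.1492] [-90.    0.1  88.7] F [-0.6 -0.1 -0.7] gap 0.0599 q [-35.  37.  -3.  92.   2.  51.  50.]
[0.5467 0.3444 0.046 ]
chalk [128. 195.] [0.5636 0.2215] [(np.float64(0.0347), np.float64(138.2)), (np.float64(0.0438), np.float64(48.8))]
clip [127.  42.] [0.4371 0.2379] [(np.float64(0.0309), np.float64(123.0)), (np.float64(0.0109), np.float64(37.0))]
clip [211.  40.] [0.437  0.3042] [(np.float64(0.0084), np.float64(145.1)), (np.float64(0.0213), np.float64(60.9))]
clip [252.  62.] [0.4543 0.3357] [(np.float64(0.0083), np.float64(147.5)), (np.float64(0.0289), np.float64(61.6))]
clip [93. 69.] [0.4567 0.2079] [(np.float64(0.0227), np.float64(122.7)), (np.float64(0.0108), np.float64(34.7))]
row [0.03, 14.36, -0.04] [-0.0, -0.003, -0.001] dist 14.4 deg 0.2
```

```bash
python3 -m crank '[[0.2,5,0.1,0,0,0,0.7],[0.2,10,0.1,0,0,0,0.7],[0.2,14.2,0.1,0,0,0,0.7],[0.2,14.2,0.1,0,0,0,0.7],[0.2,14.2,0.1,0,0,0,0.2]]';python3 -m crank '[[0,0,0,0,0,0,0.1],[0,0,0,0,0,0,0.1],[0,0,0,0,0,0,0.1],[0,0,0,0,0,0,0.1],[0,0,0,0,0,0,0.1]]'
```

```text
t: 2.1
ee_pos: [0.5472, 0.3443, 0.0092]
ee_rot: [-90.0, -0.0, 89.0]
wrist_force: [0.2, -0.1, -0.2]
finger_gap: 0.0467
t: 2.6
ee_pos: [0.5491, 0.3443, 0.0108]
ee_rot: [-90.2, -0.1, 89.0]
wrist_force: [0.5, -0.1, 9.3]
finger_gap: 0.0219
```

```bash
python3 -m crank '[[0,0,0,0,0,0,0.1],[0,0,0,0,0,0,0.1],[0,0,0,0,0,0,0.1],[0,0,0,0,0,0,0.1],[0,0,0,0,0,0,0.1]]'
python3 - <<'E'
from h import *
f=grab("wrist");cv2.imwrite("pics/w2.png",f['img'])
E
```

```text
t: 3.1
ee_pos: [0.5491, 0.3443, 0.0109]
ee_rot: [-90.2, -0.1, 89.0]
wrist_force: [0.2, -0.5, 10.2]
finger_gap: 0.0219
```

View pics/w2.png

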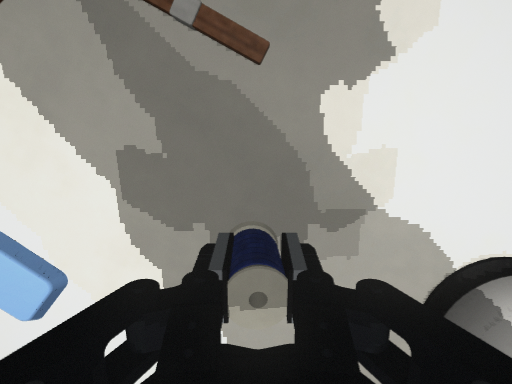

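```bash
python3 -m crank '[[0,-5,0,0,0,0,0.1],[0,-10,0,0,0,0,0.1],[-5,-12,0,0,0,0,0.1],[-10,-12,0,0,0,0,0.1],[-15,-12,0,0,0,0,0.1]]';python3 - <<'E'
from h import *
go(.56,-.0455,.13,89)
E
```

```text
t: 3.65
ee_pos: [0.5456, 0.1957, 0.1308]
ee_rot: [-90.2, -0.1, 89.0]
wrist_force: [1.2, -0.4, -0.4]
finger_gap: 0.0221
row [-24.09, 0.05, -1.85] [0.004, 0.0, 0.002] dist 24.2 deg 0.2
```

```bash
python3 -m crank '[[-24,0,-1.8,0,0,0,0.1],[-24,0,-1.8,0,0,0,0.1],[-24,0,-1.8,0,0,0,0.1],[-24,0,-1.8,0,0,0,0.1],[-24,0,-1.8,0,0,0,0.1]]';python3 -m crank '[[0,0,0,0,0,0,0.1],[0,0,0,0,0,0,0.1],[0,0,0,0,0,0,0.1],[0,0,0,0,0,0,0.1],[0,0,0,0,0,0,0.1]]';python3 - <<'E'
from h import *
rep();go(.56,-.0455,.018,89)
f=grab("wrist");cv2.imwrite("pics/w3.png",f['img'])
E
```

```text
t: 4.15
ee_pos: [0.5591, -0.0466, 0.1299]
ee_rot: [-90.1, 0.0, 88.9]
wrist_force: [0.4, 0.1, 0.2]
finger_gap: 0.022
t: 4.65
ee_pos: [0.5589, -0.0423, 0.1284]
ee_rot: [-90.0, -0.0, 89.1]
wrist_force: [-0.4, 0.2, -0.5]
finger_gap: 0.022
t 4.65 [ 0.5589 -0.0423  0.1284] [-90.   -0.   89.1] F [-0.4  0.2 -0.5] gap 0.022 q [  1.  32.  -4. 107.   3.  42.  85.]
row [-0.32, 11.04, -0.11] [0.0, 0.001, 0.0] dist 11.0 deg 0.1
```

View pics/w3.png

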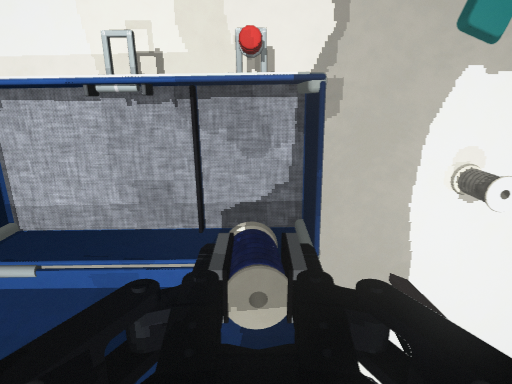

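Run:
```python
from h import *
f=grab("wrist")
for n,u,v,z in [("frontrim near L",315,76,.062),("frontrim R",20,80,.062),("FLouter",326,75,.062),("left outer mid",321,200,.062),("BLouter",320,238,.062),("div",197,150,.016),("div front",194,88,.016),("div back",202,226,.016),("pin",250,36,.0705),("stapL",134,60,.0425),("stapR",106,60,.0425),("stapend",119,31,.0425),("staphole",120,42,.0425)]:
    print(n,onplane(f,u,v,z).round(4))
cv2.imwrite("pics/w3z.png",cv2.resize(f['img'][0:110,60:340],None,fx=2.8,fy=2.8,interpolation=cv2.INTER_CUBIC))
```

```text
frontrim near L [ 0.4771 -0.0065  0.062 ]
frontrim R [ 0.4763 -0.1822  0.062 ]
FLouter [ 0.4766 -0.      0.062 ]
left outer mid [ 5.543e-01 -2.000e-04  6.200e-02]
BLouter [5.814e-01 1.000e-04 6.200e-02]
div [ 0.527 -0.088  0.016]
div front [ 0.4814 -0.0872  0.016 ]
div back [ 0.5896 -0.0881  0.016 ]
pin [ 0.456  -0.0445  0.0705]
stapL [ 0.4643 -0.1196  0.0425]
stapR [ 0.464  -0.1376  0.0425]
stapend [ 0.4472 -0.127   0.0425]
staphole [ 0.4535 -0.1272  0.0425]
```

View pics/w3z.png

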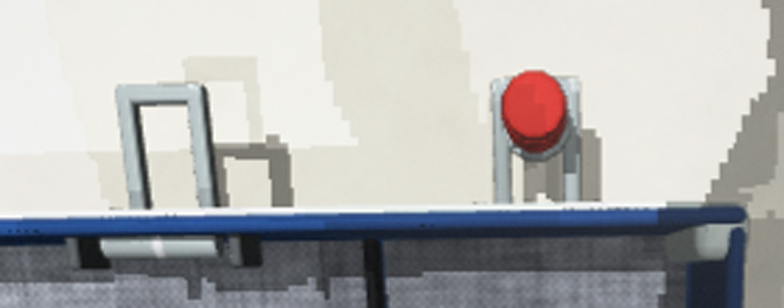

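```bash
python3 -m crank '[[-0.3,4,-0.1,0,0,0,0.1],[-0.3,7,-0.1,0,0,0,0.1],[-0.3,10,-0.1,0,0,0,0.1],[-0.3,11,-0.1,0,0,0,0.1],[-0.3,11,-0.1,0,0,0,0.1]]';python3 -m crank '[[0,0,0,0,0,0,0.3],[0,0,0,0,0,0,0.5],[0,0,0,0,0,0,0.5],[0,-3,0,0,0,0,0.5],[0,-7,0,0,0,0,0.5]]';python3 -m crank '[[0,-4,0,0,0,0,0.5],[5,-4,0,0,0,0,0.7],[10,-4,0,0,0,0,0.7],[15,-4,0,0,0,0,0.7],[17,-4,0,0,0,0,0.7]]';python3 - <<'E'
from h import *
rep();go(.56,.133,.12,89)
f=grab("top");cv2.imwrite("pics/t2.png",cv2.resize(f['img'][125:240,110:345],None,fx=3,fy=3))
E
```

```text
t: 5.25
ee_pos: [0.5592, -0.0463, 0.0173]
ee_rot: [-89.9, 0.0, 89.0]
wrist_force: [-0.5, -0.9, 0.3]
finger_gap: 0.0221
t: 5.75
ee_pos: [0.5589, -0.0464, 0.0883]
ee_rot: [-89.9, 0.0, 89.0]
wrist_force: [0.0, -0.2, -0.3]
finger_gap: 0.0423
t: 6.25
ee_pos: [0.5624, 0.129, 0.1291]
ee_rot: [-90.1, -0.1, 89.3]
wrist_force: [0.3, -0.5, -0.2]
finger_gap: 0.06
t 6.25 [0.5624 0.129  0.1291] [-90.1  -0.1  89.3] F [ 0.3 -0.5 -0.2] gap 0.06 q [-16.  33.  -4. 104.   3.  43.  68.]
row [0.39, 0.91, 0.25] [0.001, 0.004, 0.002] dist 1.0 deg 0.3
```

View pics/t2.png

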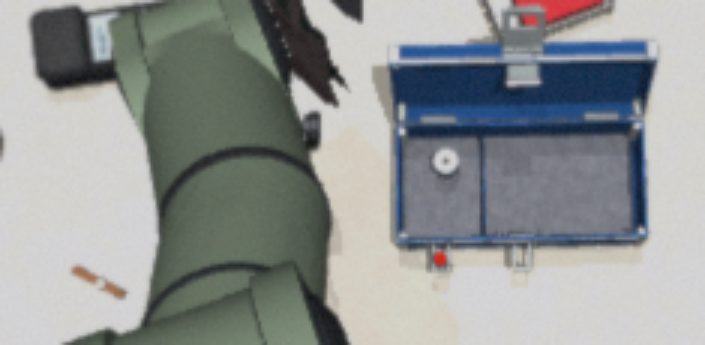

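Blue spool stands in the left bay (zoom pixel 446,161). Now the white spool.

```bash
python3 -m crank '[[0.4,0,0.2,0,0,0,0.7],[0.4,0,0.2,0,0,0,0.7],[0.4,0,0.2,0,0,0,0.7],[0.4,0,0.2,0,0,0,0.7],[0.4,0,0.2,0,0,0,0.7]]';python3 - <<'E'
from h import *
rep();go(.558,.133,.009,89)
f=grab("wrist");cv2.imwrite("pics/w4.png",f['img']);print(proj(f,[.558,.133,.046]))
E
```

```text
t: 6.8
ee_pos: [0.561, 0.1267, 0.1282]
ee_rot: [-90.0, 0.0, 88.9]
wrist_force: [0.1, -0.6, -0.3]
finger_gap: 0.0599
t 6.8 [0.561  0.1267 0.1282] [-90.    0.   88.9] F [ 0.1 -0.6 -0.3] gap 0.0599 q [-16.  33.  -4. 104.   3.  43.  68.]
row [0.63, 11.92, 0.32] [0.0, -0.002, -0.0] dist 11.9 deg 0.1
[265.69296996 196.13121532]
```

View pics/w4.png

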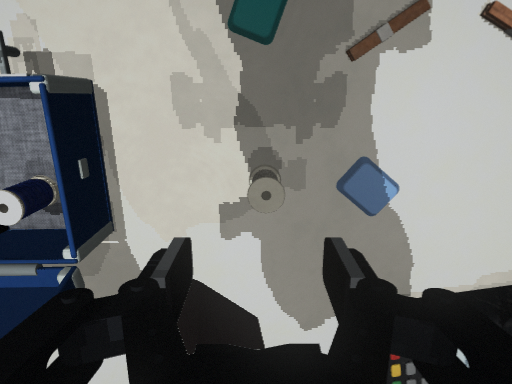

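```bash
python3 -m crank '[[0.6,5,0.3,0,0,0,0.7],[0.6,10,0.3,0,0,0,0.7],[0.6,11.8,0.3,0,0,0,0.7],[0.6,11.8,0.3,0,0,0,0.7],[0.6,11.8,0.3,0,0,0,0.1]]';python3 -m crank '[[0,0,0,0,0,0,0.1],[0,0,0,0,0,0,0.1],[0,0,0,0,0,0,0.1],[0,0,0,0,0,0,0.1],[0,0,0,0,0,0,0.1]]';python3 -m crank '[[0,-5,0,0,0,0,0.1],[0,-10,0,0,0,0,0.1],[-3,-12,0.7,0,0,0,0.1],[-8,-12,1.5,0,0,0,0.1],[-13,-12,2.5,0,0,0,0.1]]';python3 - <<'E'
from h import *
go(.516,-.0455,.13,89)
E
```

```text
t: 7.35
ee_pos: [0.5583, 0.1335, 0.0107]
ee_rot: [-90.0, -0.0, 89.0]
wrist_force: [-0.7, 0.4, 0.6]
finger_gap: 0.0465
t: 7.85
ee_pos: [0.5591, 0.1335, 0.0118]
ee_rot: [-90.2, -0.0, 89.0]
wrist_force: [-0.6, -1.3, 8.4]
finger_gap: 0.022
t: 8.35
ee_pos: [0.5314, 0.0046, 0.1322]
ee_rot: [-90.2, -0.0, 89.1]
wrist_force: [1.5, -1.2, -0.6]
finger_gap: 0.0215
row [-5.04, 0.21, 1.46] [0.004, 0.001, 0.0] dist 5.3 deg 0.2
```

```bash
python3 -m crank '[[-4.8,0,1.5,0,0,0,0.1],[-4.8,0,1.5,0,0,0,0.1],[-4.8,0,1.5,0,0,0,0.1],[-4.8,0,1.5,0,0,0,0.1],[-4.8,0,1.5,0,0,0,0.1]]';python3 - <<'E'
from h import *
rep();go(.516,-.0455,.019,89)
E
```

```text
t: 8.85
ee_pos: [0.5156, -0.0408, 0.1304]
ee_rot: [-90.0, -0.0, 89.1]
wrist_force: [-0.1, 0.1, -0.1]
finger_gap: 0.0214
t 8.85 [ 0.5156 -0.0408  0.1304] [-90.   -0.   89.1] F [-0.1  0.1 -0.1] gap 0.0214 q [  1.  28.  -4. 113.   3.  39.  84.]
row [-0.48, 11.14, -0.04] [0.001, 0.002, 0.0] dist 11.2 deg 0.1
```

```bash
python3 -m crank '[[-0.5,4,0,0,0,0,0.1],[-0.5,7,0,0,0,0,0.1],[-0.5,10,0,0,0,0,0.1],[-0.5,11.1,0,0,0,0,0.1],[-0.5,11.1,0,0,0,0,0.1]]';python3 -m crank '[[0,0,0,0,0,0,0.3],[0,0,0,0,0,0,0.5],[0,0,0,0,0,0,0.5],[0,-3,0,0,0,0,0.5],[0,-7,0,0,0,0,0.5]]';python3 -m crank '[[0,-4,0,0,0,0,0.5],[5,-4,0,0,0,0,0.7],[10,-4,0,0,-0.15,0,0.7],[15,-4,-1,0,-0.3,0,0.7],[20,-4,-2,0,-0.45,0,0.7]]';python3 - <<'E'
from h import *
rep();go(.5636,.2205,.13,138.5)
E
```

```text
t: 9.35
ee_pos: [0.5146, -0.0463, 0.0182]
ee_rot: [-89.9, -0.0, 89.0]
wrist_force: [0.3, 0.2, 0.4]
finger_gap: 0.0215
t: 9.85
ee_pos: [0.5142, -0.047, 0.0895]
ee_rot: [-89.9, 0.0, 89.0]
wrist_force: [0.9, 0.0, 0.6]
finger_gap: 0.0424
t: 10.35
ee_pos: [0.5385, 0.1526, 0.1304]
ee_rot: [-90.1, 0.0, 115.1]
wrist_force: [1.5, -1.8, 0.4]
finger_gap: 0.0593
t 10.35 [0.5385 0.1526 0.1304] [-90.1   0.  115.1] F [ 1.5 -1.8  0.4] gap 0.0593 q [-14.  32. -11. 106.   9.  43.  85.]
row [5.08, 0.04, -5.16] [0.002, -0.408, -0.001] dist 7.2 deg 23.4
```

```bash
python3 -m crank '[[5.1,0,-5.2,0,-0.14,0,0.7],[5.1,0,-5.2,0,-0.28,0,0.7],[5.1,0,-5.2,0,-0.41,0,0.7],[5.1,0,-5.2,0,-0.41,0,0.7],[5.1,0,-5.2,0,-0.41,0,0.7]]';python3 - <<'E'
from h import *
rep();f=grab("wrist");rep();f=grab("wrist");cv2.imwrite("pics/w5.png",f['img'])
hsv=cv2.cvtColor(f['img'],cv2.COLOR_BGR2HSV)
h,s,v=[hsv[...,i] for i in range(3)]
def comp(m,z,name):
    n,l,s,c=cv2.connectedComponentsWithStats(m.astype(np.uint8))
    for i in range(1,n):
        if s[i,4]<300: continue
        p=np.argwhere(l==i)[:,::-1].astype(np.float32)
        r=cv2.minAreaRect(p); b=np.array([onplane(f,*q,z)[:2] for q in cv2.boxPoints(r)])
        e1=b[1]-b[0];e2=b[2]-b[1]
        print(name,np.round(r[0]),b.mean(0).round(4),[(np.linalg.norm(e).round(4),np.degrees(np.arctan2(e[1],e[0])).round(1)) for e in (e1,e2)])
comp((h>100)&(h<125)&(s>80)&(v>90),.006,"chalk")
comp((h>3)&(h<18)&(s>110)&(v>40),.008,"clip")
go(.5636,.2205,.004,138.5)
E
```

```text
t: 10.85
ee_pos: [0.5642, 0.2179, 0.1295]
ee_rot: [-90.0, 0.0, 138.0]
wrist_force: [0.2, -0.2, 0.8]
finger_gap: 0.06
t 10.85 [0.5642 0.2179 0.1295] [-90.   0. 138.] F [ 0.2 -0.2  0.8] gap 0.06 q [-15.  36. -17.  99.  13.  47. 100.]
t 10.9 [0.5642 0.2178 0.1295] [-90.   0. 138.] F [0.4 0.1 0.8] gap 0.0598 q [-15.  36. -17.  99.  13.  47. 100.]
chalk [256. 187.] [0.5656 0.2197] [(np.float64(0.0279), np.float64(139.8)), (np.float64(0.0385), np.float64(50.4))]
row [0.22, 12.55, -0.15] [0.0, -0.008, -0.001] dist 12.6 deg 0.5
```

View pics/w5.png

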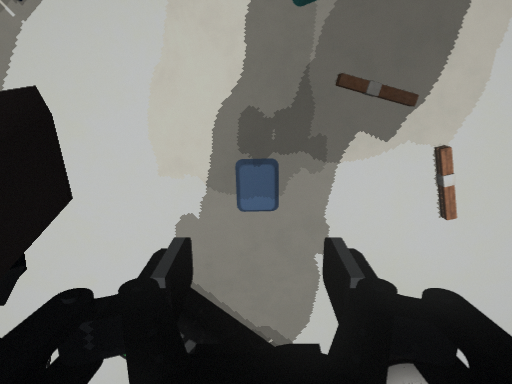

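```bash
python3 -m crank '[[0.1,5,-0.2,0,-0.02,0,0.7],[0.1,10,-0.2,0,-0.02,0,0.7],[0.1,12.6,-0.2,0,-0.02,0,0.7],[0.1,12.6,-0.2,0,-0.02,0,0.7],[0.1,12.6,-0.2,0,-0.02,0,0.2]]';python3 -m crank '[[0,0,0,0,0,0,0.2],[0,0,0,0,0,0,0.2],[0,0,0,0,0,0,0.2],[0,0,0,0,0,0,0.2],[0,0,0,0,0,0,0.2]]';python3 -m crank '[[0,-5,0,0,0,0,0.2],[0,-10,0,0,0,0,0.2],[0,-12.5,0,0,0,0,0.2],[0,-12.5,0,0,0.14,0,0.2],[0,-12.5,0,0,0.28,0,0.2]]';python3 - <<'E'
from h import *
go(.54,-.135,.13,89)
f=grab("wrist");cv2.imwrite("pics/w6.png",f['img'])
E
```

```text
t: 11.45
ee_pos: [0.565, 0.2208, 0.004]
ee_rot: [-90.0, 0.0, 139.3]
wrist_force: [0.2, 1.1, -0.5]
finger_gap: 0.0465
t: 11.95
ee_pos: [0.5659, 0.2211, 0.0056]
ee_rot: [-90.2, 0.1, 139.4]
wrist_force: [-0.3, -1.1, 8.9]
finger_gap: 0.0266
t: 12.45
ee_pos: [0.5657, 0.2209, 0.1312]
ee_rot: [-90.2, 0.0, 123.0]
wrist_force: [-0.3, -0.6, -0.6]
finger_gap: 0.0265
row [-28.45, 0.05, 21.53] [0.004, 0.593, 0.001] dist 35.7 deg 34.0
```

View pics/w6.png

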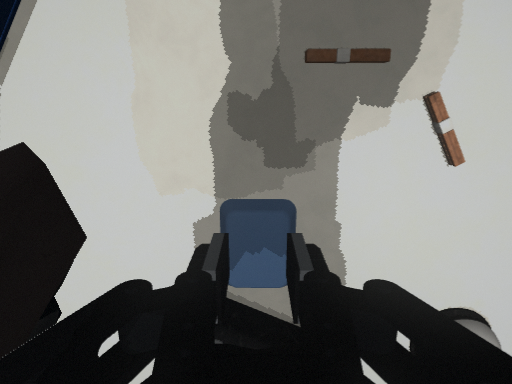

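```bash
python3 -m crank '[[-28.5,0,21.5,0,0.59,0,0.2],[-28.5,0,21.5,0,0.59,0,0.2],[-28.5,0,21.5,0,0.59,0,0.2],[-28.5,0,21.5,0,0.59,0,0.2],[-28.5,0,21.5,0,0.59,0,0.2]]';python3 - <<'E'
from h import *
go(.54,-.135,.13,89)
E
```

```text
t: 13.0
ee_pos: [0.5487, -0.0303, 0.1296]
ee_rot: [-90.1, 0.0, 89.4]
wrist_force: [1.0, -0.0, -0.4]
finger_gap: 0.0264
row [-10.48, -0.04, 0.76] [0.002, 0.007, -0.0] dist 10.5 deg 0.4
```

```bash
python3 -m crank '[[-10.3,0,0.7,0,0,0,0.2],[-10.3,0,0.7,0,0,0,0.2],[-10.3,0,0.7,0,0,0,0.2],[-10.3,0,0.7,0,0,0,0.2],[-10.3,4,0.7,0,0,0,0.2]]';python3 - <<'E'
from h import *
rep();go(.54,-.136,.012,89)
E
```

```text
t: 13.5
ee_pos: [0.5442, -0.1311, 0.0921]
ee_rot: [-90.5, 0.0, 89.7]
wrist_force: [1.5, -0.1, -2.5]
finger_gap: 0.0267
t 13.5 [ 0.5442 -0.1311  0.0921] [-90.5   0.   89.7] F [ 1.5 -0.1 -2.5] gap 0.0267 q [ 11.  35.  -4. 108.   4.  37.  94.]
row [-0.49, 8.01, 0.49] [0.009, 0.012, -0.001] dist 8.0 deg 0.8
```

```bash
python3 -m crank '[[-0.3,4,0,0,0,0,0.2],[-0.3,7,0,0,0,0,0.2],[-0.3,7.8,0,0,0,0,0.2],[-0.3,7.8,0,0,0,0,0.2],[-0.3,7.8,0,0,0,0,0.5]]';python3 -m crank '[[0,0,0,0,0,0,0.5],[0,0,0,0,0,0,0.5],[0,-3,0,0,0,0,0.5],[0,-8,0,0,0,0,0.5],[0,-12,0,0,0,0,0.5]]';python3 - <<'E'
from h import *
rep();go(.4455,.221,.13,123.5-90)
f=grab("wrist");cv2.imwrite("pics/w7.png",f['img'])
E
```

```text
t: 14.0
ee_pos: [0.5416, -0.1332, 0.0113]
ee_rot: [-90.1, -0.0, 89.7]
wrist_force: [-0.4, 0.1, 0.7]
finger_gap: 0.0398
t: 14.5
ee_pos: [0.5408, -0.1344, 0.1325]
ee_rot: [-90.0, 0.0, 89.6]
wrist_force: [0.9, 0.5, -0.3]
finger_gap: 0.0427
t 14.5 [ 0.5408 -0.1344  0.1325] [-90.    0.   89.6] F [ 0.9  0.5 -0.3] gap 0.0427 q [ 11.  31.  -5. 107.   3.  42.  94.]
row [35.47, 0.25, 9.8] [0.001, 0.979, 0.0] dist 36.8 deg 56.1
```

View pics/w7.png

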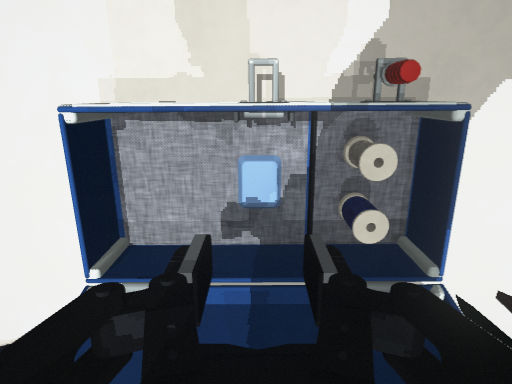

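```bash
python3 -m crank '[[35.5,0,9.8,0,0.98,0,0.5],[35.5,0,9.8,0,0.98,0,0.5],[35.5,0,9.8,0,0.98,0,0.5],[35.5,0,9.8,0,0.98,0,0.5],[35.5,0,9.8,0,0.98,0,0.5]]';python3 - <<'E'
from h import *
go(.4455,.222,.13,33)
E
```

```text
t: 15.05
ee_pos: [0.478, 0.1007, 0.1306]
ee_rot: [-90.0, -0.0, 47.7]
wrist_force: [0.6, 1.1, -0.1]
finger_gap: 0.0428
row [6.79, 0.06, 10.56] [0.0, 0.257, 0.001] dist 12.6 deg 14.7
```

```bash
python3 -m crank '[[6.8,0,10.5,0,0.14,0,0.5],[6.8,0,10.5,0,0.26,0,0.5],[6.8,0,10.5,0,0.26,0,0.5],[6.8,0,10.5,0,0.26,0,0.5],[6.8,0,10.5,0,0.26,0,0.5]]';cat >> h.py <<'E'
def clips(f):
    hsv=cv2.cvtColor(f['img'],cv2.COLOR_BGR2HSV);h,s,v=[hsv[...,i] for i in range(3)]
    m=((h>3)&(h<18)&(s>110)&(v>40)).astype(np.uint8);m=cv2.morphologyEx(m,cv2.MORPH_CLOSE,np.ones((17,17)))
    n,l,st_,c=cv2.connectedComponentsWithStats(m)
    for i in range(1,n):
        if st_[i,4]<300: continue
        p=np.argwhere(l==i)[:,::-1].astype(np.float32)
        r=cv2.minAreaRect(p); b=np.array([onplane(f,*q,.009)[:2] for q in cv2.boxPoints(r)])
        print("clip",np.round(r[0]),b.mean(0).round(4),[(np.linalg.norm(e).round(4),np.degrees(np.arctan2(e[1],e[0])).round(1)) for e in (b[1]-b[0],b[2]-b[1])])
E
python3 - <<'E'
from h import *
grab("wrist");rep();f=grab("wrist");cv2.imwrite("pics/w8.png",f['img']);clips(f)
E
```

```text
t: 15.55
ee_pos: [0.4458, 0.2198, 0.1303]
ee_rot: [-90.0, -0.0, 33.3]
wrist_force: [0.5, -0.6, -0.5]
finger_gap: 0.0428
t 15.6 [0.4461 0.2189 0.1303] [-90.    0.   33.2] F [ 0.1 -0.7 -0.4] gap 0.0427 q [-41.  27.  10. 116.  -8.  37.   8.]
clip [336.   5.] [0.4195 0.3604] [(np.float64(0.038), np.float64(59.5)), (np.float64(0.0128), np.float64(-22.2))]
clip [127. 128.] [0.335  0.2019] [(np.float64(0.0457), np.float64(97.0)), (np.float64(0.0348), np.float64(13.5))]
clip [260. 180.] [0.4454 0.2238] [(np.float64(0.0071), np.float64(33.1)), (np.float64(0.0614), np.float64(-56.5))]
```

View pics/w8.png

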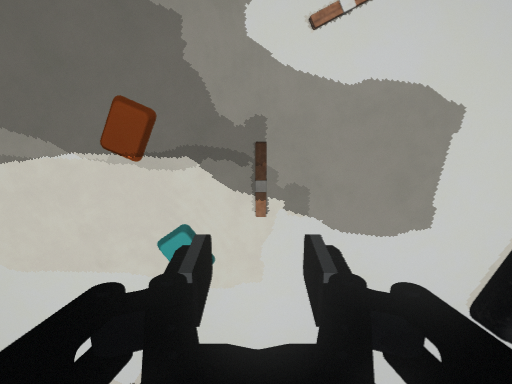

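Run:
```python
from h import *
go(.4454,.2235,.003,33.3)
```

```text
row [0.2, 12.73, 0.47] [0.0, -0.003, 0.0] dist 12.7 deg 0.2
```

```bash
python3 -m crank '[[0.2,5,0.4,0,0,0,0.5],[0.2,10,0.4,0,0,0,0.5],[0.2,12.7,0.4,0,0,0,0.5],[0.2,12.7,0.4,0,0,0,0.5],[0.2,12.7,0.4,0,0,0,0]]';python3 -m crank '[[0,0,0,0,0,0,0],[0,0,0,0,0,0,0],[0,0,0,0,0,0,0],[0,0,0,0,0,0,0],[0,0,0,0,0,0,0]]';python3 -m crank '[[0,-5,0,0,0,0,0],[0,-10,0,0,0,0,0],[0,-12.5,0,0,-0.14,0,0],[0,-12.5,0,0,-0.28,0,0],[0,-12.5,0,0,-0.42,0,0]]';python3 - <<'E'
from h import *
go(.54,-.182,.13,89)
f=grab("wrist");cv2.imwrite("pics/w9.png",f['img']);clips(f)
f=grab("top");cv2.imwrite("pics/t3.png",cv2.resize(f['img'][125:270,85:345],None,fx=3,fy=3))
E
```

```text
t: 16.15
ee_pos: [0.4458, 0.2225, 0.0028]
ee_rot: [-90.0, 0.1, 33.1]
wrist_force: [0.2, -0.6, 0.2]
finger_gap: 0.0292
t: 16.65
ee_pos: [0.446, 0.2237, 0.0039]
ee_rot: [-90.0, -0.1, 33.1]
wrist_force: [-0.4, -3.0, 8.9]
finger_gap: 0.0067
t: 17.15
ee_pos: [0.4459, 0.2244, 0.1296]
ee_rot: [-90.1, -0.1, 57.6]
wrist_force: [0.0, -0.9, -1.3]
finger_gap: 0.0066
row [-29.26, -0.07, -29.73] [0.002, -0.548, 0.002] dist 41.7 deg 31.4
clip [152.  80.] [0.3343 0.2016] [(np.float64(0.0443), np.float64(98.1)), (np.float64(0.0341), np.float64(12.5))]
clip [409.  65.] [0.4275 0.3697] [(np.float64(0.0608), np.float64(59.9)), (np.float64(0.0082), np.float64(-20.8))]
clip [258. 222.] [0.4729 0.2076] [(np.float64(0.0139), np.float64(57.5)), (np.float64(0.0605), np.float64(-32.0))]
clip [258. 296.] [0.5328 0.1695] [(np.float64(0.0133), np.float64(57.5)), (np.float64(0.0404), np.float64(-32.1))]
```

View pics/w9.png

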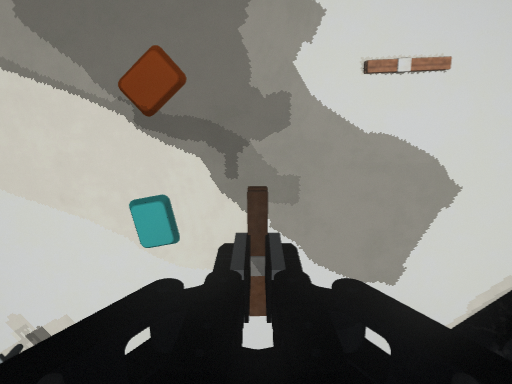

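View pics/t3.png

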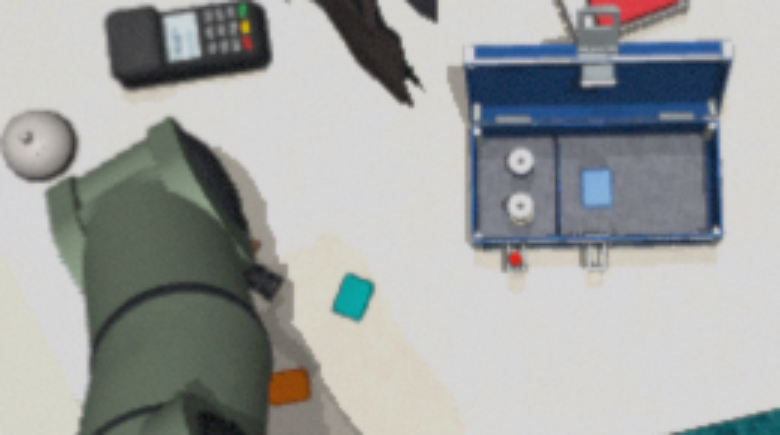

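```bash
python3 -m crank '[[-29.3,0,-29.7,0,-0.55,0,0],[-29.3,0,-29.7,0,-0.55,0,0],[-29.3,0,-29.7,0,-0.55,0,0],[-29.3,0,-29.7,0,-0.55,0,0],[-29.3,0,-29.7,0,-0.55,0,0]]';python3 - <<'E'
from h import *
go(.54,-.182,.13,89)
E
```

```text
t: 17.75
ee_pos: [0.4987, -0.015, 0.1282]
ee_rot: [-90.0, -0.0, 88.7]
wrist_force: [0.9, 0.3, -0.3]
finger_gap: 0.0067
row [-16.61, -0.18, -4.49] [-0.0, -0.004, 0.0] dist 17.2 deg 0.3
```

```bash
python3 -m crank '[[-16.6,0,-4.3,0,0,0,0],[-16.6,0,-4.3,0,0,0,0],[-16.6,0,-4.3,0,0,0,0],[-16.6,0,-4.3,0,0,0,0],[-16.6,0,-4.3,0,0,0,0]]';python3 - <<'E'
from h import *
rep();go(.54,-.182,.012,89)
E
```

```text
t: 18.25
ee_pos: [0.5378, -0.1836, 0.1278]
ee_rot: [-90.0, 0.1, 88.2]
wrist_force: [-0.4, 1.9, -0.5]
finger_gap: 0.0069
t 18.25 [ 0.5378 -0.1836  0.1278] [-90.    0.1  88.2] F [-0.4  1.9 -0.5] gap 0.0069 q [ 15.  32.  -4. 105.   3.  42.  98.]
row [0.18, 11.58, -0.22] [-0.0, -0.014, -0.001] dist 11.6 deg 0.8
```

```bash
python3 -m crank '[[0,5,0,0,0,0,0],[0,9,0,0,0,0,0],[0,11.6,0,0,0,0,0],[0,11.6,0,0,0,0,0],[0,11.6,0,0,0,0,0.25]]';python3 -m crank '[[0,0,0,0,0,0,0.25],[0,0,0,0,0,0,0.25],[0,-3,0,0,0,0,0.25],[0,-8,0,0,0,0,0.25],[0,-12,0,0,0,0,0.25]]';python3 - <<'E'
from h import *
rep();go(.4275,.3697,.13,-30);go(.4275,.3697,.13,150)
f=grab("wrist");cv2.imwrite("pics/w10.png",f['img'])
E
```

```text
t: 18.75
ee_pos: [0.5381, -0.1792, 0.0127]
ee_rot: [-90.0, -0.0, 88.7]
wrist_force: [0.3, -0.0, 0.8]
finger_gap: 0.0201
t: 19.25
ee_pos: [0.5383, -0.1799, 0.1353]
ee_rot: [-90.1, 0.0, 88.7]
wrist_force: [0.9, -0.6, 0.8]
finger_gap: 0.0216
t 19.25 [ 0.5383 -0.1799  0.1353] [-90.1   0.   88.7] F [ 0.9 -0.6  0.8] gap 0.0216 q [ 15.  32.  -4. 105.   3.  43.  99.]
row [54.69, 0.49, 12.31] [0.001, 2.072, 0.002] dist 56.1 deg 118.7
row [54.69, 0.49, 12.31] [0.001, -1.07, -0.001] dist 56.1 deg 61.3
```

View pics/w10.png

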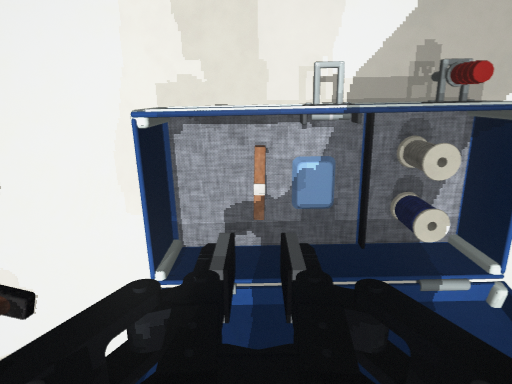

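```bash
python3 -m crank '[[25,0,5,0,-0.01,0,0.5],[25,0,5,0,-0.1,0,0.5],[25,0,5,0,-0.2,0,0.5],[25,0,5,0,-0.3,0,0.5],[25,0,5,0,-0.4,0,0.5]]';python3 - <<'E'
from h import *
rep();go(.4275,.3697,.13,150)
E
```

```text
t: 19.8
ee_pos: [0.4941, 0.0682, 0.1333]
ee_rot: [-90.1, 0.0, 111.9]
wrist_force: [1.0, 0.6, -0.4]
finger_gap: 0.0424
t 19.8 [0.4941 0.0682 0.1333] [-90.1   0.  111.9] F [ 1.   0.6 -0.4] gap 0.0424 q [ -6.  27. -11. 115.   8.  39.  90.]
row [30.47, 0.32, -5.05] [0.002, -0.666, -0.001] dist 30.9 deg 38.1
```

```bash
python3 -m crank '[[30,0.3,-5,0,-0.1,0,0.5],[30,0.3,-5,0,-0.25,0,0.5],[30,0.3,-5,0,-0.4,0,0.5],[30,0.3,-5,0,-0.55,0,0.5],[30,0.3,-5,0,-0.66,0,0.5]]';python3 - <<'E'
from h import *
rep();go(.4275,.3697,.13,150)
E
```

```text
t: 20.3
ee_pos: [0.4412, 0.3127, 0.1308]
ee_rot: [-90.1, 0.1, 149.8]
wrist_force: [1.2, -0.4, 1.2]
finger_gap: 0.0427
t 20.3 [0.4412 0.3127 0.1308] [-9.010e+01  1.000e-01  1.498e+02] F [ 1.2 -0.4  1.2] gap 0.0427 q [-26.  31. -21. 109.  16.  43.  93.]
row [4.06, 0.08, -4.24] [0.001, -0.004, -0.001] dist 5.9 deg 0.2
```

```bash
python3 -m crank '[[4,0,-4.2,0,0,0,0.5],[4,0,-4.2,0,0,0,0.5],[4,0,-4.2,0,0,0,0.5],[4,0,-4.2,0,0,0,0.5],[4,0,-4.2,0,0,0,0.5]]';python3 - <<'E'
from h import *
grab("wrist");rep();f=grab("wrist");cv2.imwrite("pics/w11.png",f['img']);clips(f);go(.4275,.3697,.003,150)
E
```

```text
t: 20.8
ee_pos: [0.4293, 0.3656, 0.13]
ee_rot: [-90.0, 0.0, 149.3]
wrist_force: [-0.8, 0.2, 0.1]
finger_gap: 0.043
t 20.85 [0.4293 0.3657 0.13  ] [-90.    0.  149.4] F [-0.5 -0.4 -0.1] gap 0.0424 q [-31.  33. -21. 105.  16.  45.  88.]
clip [260. 188.] [0.4279 0.3703] [(np.float64(0.0072), np.float64(149.3)), (np.float64(0.058), np.float64(59.7))]
row [0.34, 12.69, -0.24] [-0.0, -0.011, -0.001] dist 12.7 deg 0.6
```

View pics/w11.png

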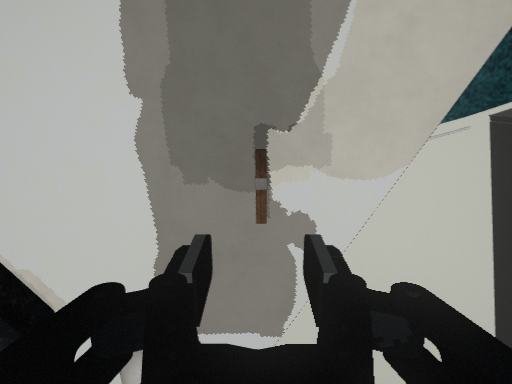

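```bash
python3 -m crank '[[0.3,5,-0.3,0,0,0,0.5],[0.3,10,-0.3,0,0,0,0.5],[0.3,12.7,-0.3,0,0,0,0.5],[0.3,12.7,-0.3,0,0,0,0.5],[0.3,12.7,-0.3,0,0,0,0]]';python3 -m crank '[[0,0,0,0,0,0,0],[0,0,0,0,0,0,0],[0,0,0,0,0,0,0],[0,0,0,0,0,0,0],[0,0,0,0,0,0,0]]';python3 -m crank '[[0,-5,0,0,0,0,0],[0,-10,0,0,0,0,0],[0,-12.5,0,0,0.14,0,0],[0,-12.5,0,0,0.28,0,0],[0,-12.5,0,0,0.42,0,0]]';python3 - <<'E'
from h import *
go(.54,-.212,.13,89)
f=grab("wrist");cv2.imwrite("pics/w12.png",f['img'])
E
```

```text
t: 21.4
ee_pos: [0.4276, 0.3706, 0.0022]
ee_rot: [-89.9, -0.0, 149.4]
wrist_force: [-0.2, 0.3, 0.4]
finger_gap: 0.0295
t: 21.9
ee_pos: [0.4278, 0.3711, 0.0032]
ee_rot: [-90.0, 0.0, 149.4]
wrist_force: [-0.1, -2.3, 8.0]
finger_gap: 0.0068
t: 22.4
ee_pos: [0.428, 0.3714, 0.129]
ee_rot: [-90.1, -0.0, 125.1]
wrist_force: [-0.3, 0.2, -0.9]
finger_gap: 0.0069
row [-54.19, -0.17, 24.33] [0.002, 0.629, 0.001] dist 59.4 deg 36.1
```

View pics/w12.png

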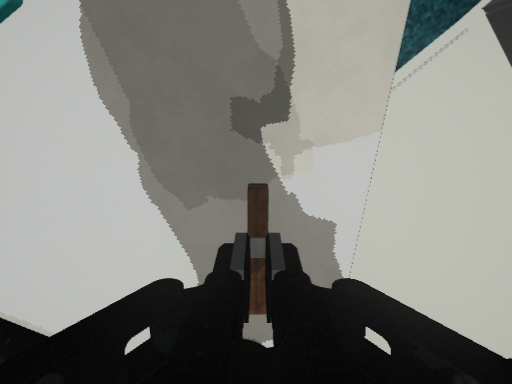

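Held. To the bay.

```bash
python3 -m crank '[[-54,0,24.3,0,0.63,0,0],[-54,0,24.3,0,0.63,0,0],[-54,0,24.3,0,0.63,0,0],[-54,0,24.3,0,0.63,0,0],[-54,0,24.3,0,0.63,0,0]]';python3 - <<'E'
from h import *
go(.54,-.212,.13,89)
E
```

```text
t: 22.95
ee_pos: [0.4759, 0.1242, 0.1278]
ee_rot: [-90.0, 0.0, 89.2]
wrist_force: [1.0, 0.4, -0.1]
finger_gap: 0.0068
row [-33.53, -0.21, -6.89] [0.0, 0.003, -0.0] dist 34.2 deg 0.2
```

```bash
python3 -m crank '[[-33.5,0,-6.8,0,0,0,0],[-33.5,0,-6.8,0,0,0,0],[-33.5,0,-6.8,0,0,0,0],[-33.5,0,-6.8,0,0,0,0],[-33.5,0,-6.8,0,0,0,0]]';python3 - <<'E'
from h import *
go(.54,-.212,.13,89)
E
```

```text
t: 23.45
ee_pos: [0.5227, -0.1216, 0.1278]
ee_rot: [-90.0, -0.0, 89.5]
wrist_force: [1.5, 0.5, -0.7]
finger_gap: 0.0069
row [-9.02, -0.22, -1.81] [0.0, 0.009, 0.0] dist 9.2 deg 0.5
```

```bash
python3 -m crank '[[-9,0,-1.7,0,0,0,0],[-9,0,-1.7,0,0,0,0],[-9,0,-1.7,0,0,0,0],[-9,0,-1.7,0,0,0,0],[-9,0,-1.7,0,0,0,0]]';python3 - <<'E'
from h import *
go(.54,-.212,.012,89)
E
```

```text
t: 23.95
ee_pos: [0.5386, -0.2086, 0.1276]
ee_rot: [-90.0, -0.0, 89.5]
wrist_force: [-0.2, -0.2, -0.1]
finger_gap: 0.0069
row [-0.34, 11.56, -0.15] [-0.0, 0.008, 0.001] dist 11.6 deg 0.5
```

```bash
python3 -m crank '[[-0.4,5,-0.1,0,0,0,0],[-0.4,9,-0.1,0,0,0,0],[-0.4,11.6,-0.1,0,0,0,0],[-0.4,11.6,-0.1,0,0,0,0],[-0.4,11.6,-0.1,0,0,0,0.25]]';python3 -m crank '[[0,0,0,0,0,0,0.25],[0,0,0,0,0,0,0.25],[0,-3,0,0,0,0,0.25],[0,-8,0,0,0,0,0.25],[0,-12,0,0,0,0,0.25]]';python3 -m crank '[[0,-5,0,0,0,0,0],[0,-9,0,0,0,0,0],[0,-9,0,0,0,0,0],[0,-9,0,0,0,0,0],[0,-9,0,0,0,0,0]]';python3 - <<'E'
from h import *
rep()
f=grab("wrist");cv2.imwrite("pics/w13.png",f['img'])
f=grab("scene");cv2.imwrite("pics/s13.png",cv2.resize(f['img'][120:250,150:350],None,fx=4,fy=4,interpolation=cv2.INTER_CUBIC))
f=grab("top");cv2.imwrite("pics/t13.png",cv2.resize(f['img'][80:280,85:345],None,fx=3,fy=3,interpolation=cv2.INTER_CUBIC))
E
```

```text
t: 24.45
ee_pos: [0.5399, -0.2128, 0.0124]
ee_rot: [-90.0, -0.0, 89.4]
wrist_force: [0.1, -0.6, 1.4]
finger_gap: 0.0199
t: 24.95
ee_pos: [0.5399, -0.2139, 0.1349]
ee_rot: [-90.1, 0.0, 89.3]
wrist_force: [0.6, 0.6, 0.1]
finger_gap: 0.0212
t: 25.45
ee_pos: [0.5392, -0.2136, 0.2214]
ee_rot: [-90.0, -0.0, 89.3]
wrist_force: [0.4, 0.5, -0.1]
finger_gap: 0.0001
t 25.45 [ 0.5392 -0.2136  0.2214] [-90.   -0.   89.3] F [ 0.4  0.5 -0.1] gap 0.0001 q [ 19.  26.  -5.  99.   3.  55. 103.]
```

View pics/w13.png

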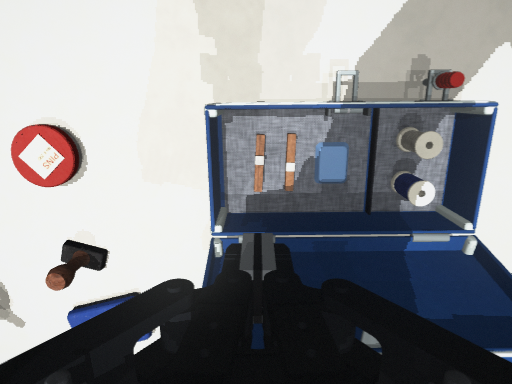

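View pics/s13.png

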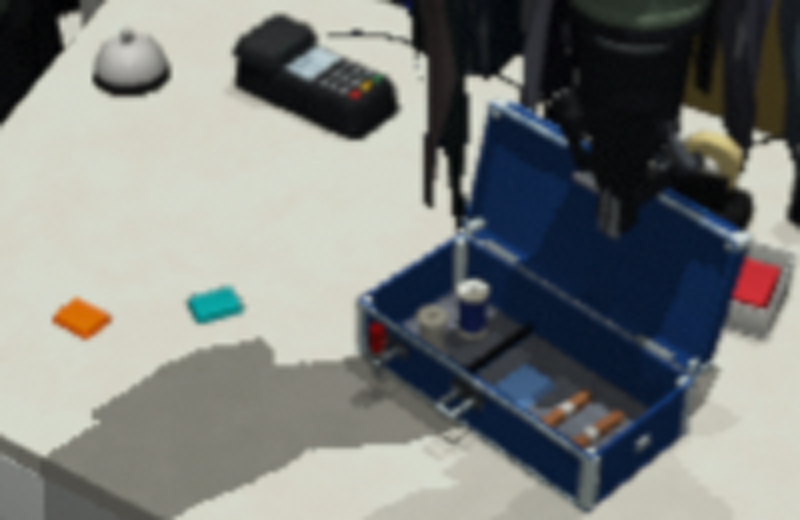

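View pics/t13.png

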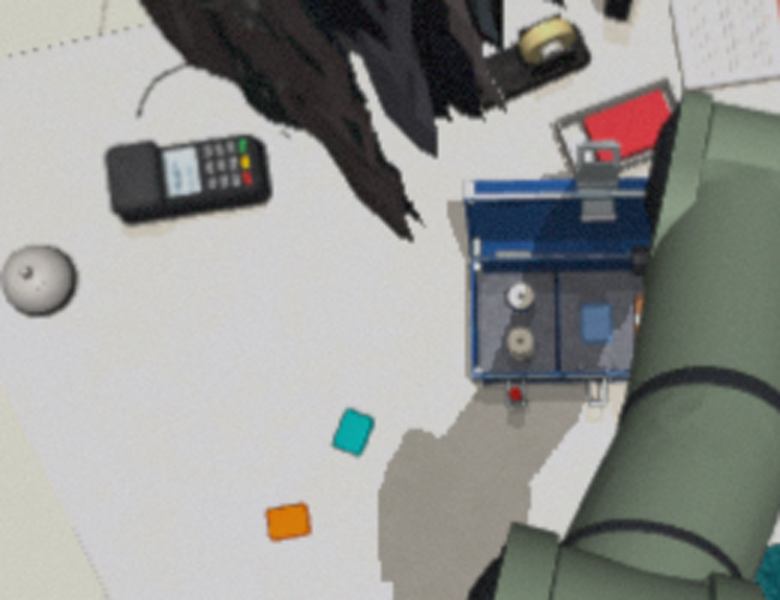

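Run:
```python
from h import *
import glob
for n in ("top","scene"):
    f=grab(n);P=cloud(f).reshape(-1,3);P=P[np.isfinite(P[:,0])]
    for y0 in np.arange(-.32,.1,.04):
        q=P[(P[:,1]>y0)&(P[:,1]<y0+.04)&(P[:,0]>.6)&(P[:,0]<.95)&(P[:,2]>.12)&(P[:,2]<.5)]
        if len(q): print(n,y0.round(2),len(q),"xmin/p5/med",q[:,0].min().round(3),np.percentile(q[:,0],[5,50]).round(3),"z",q[:,2].min().round(2),q[:,2].max().round(2))
f=grab("top");P=cloud(f)
m=(P[...,2]>.12)&(P[...,0]>.7)&(P[...,0]<.95)&(P[...,1]>-.35)&(P[...,1]<.05)&(P[...,2]<.8);q=P[m];print(len(q),q.min(0),q.max(0))
```

```text
top -0.2 66 xmin/p5/med 0.63 [0.631 0.637] z 0.12 0.19
top -0.16 288 xmin/p5/med 0.608 [0.612 0.641] z 0.12 0.24
top -0.12 249 xmin/p5/med 0.61 [0.626 0.642] z 0.12 0.23
top -0.08 778 xmin/p5/med 0.63 [0.634 0.895] z 0.12 0.47
top -0.04 1561 xmin/p5/med 0.617 [0.637 0.87 ] z 0.12 0.5
top -0.0 1766 xmin/p5/med 0.621 [0.754 0.81 ] z 0.12 0.5
top 0.04 1353 xmin/p5/med 0.634 [0.655 0.762] z 0.12 0.5
top 0.08 1617 xmin/p5/med 0.643 [0.657 0.709] z 0.12 0.5
scene -0.28 108 xmin/p5/med 0.614 [0.62  0.634] z 0.12 0.19
scene -0.24 203 xmin/p5/med 0.628 [0.632 0.64 ] z 0.12 0.19
scene -0.2 180 xmin/p5/med 0.629 [0.632 0.64 ] z 0.12 0.19
scene -0.16 32 xmin/p5/med 0.609 [0.61  0.633] z 0.12 0.18
scene -0.12 178 xmin/p5/med 0.61 [0.63  0.642] z 0.12 0.28
scene -0.08 615 xmin/p5/med 0.628 [0.635 0.892] z 0.12 0.5
scene -0.04 730 xmin/p5/med 0.616 [0.632 0.901] z 0.12 0.5
scene -0.0 415 xmin/p5/med 0.621 [0.726 0.83 ] z 0.12 0.5
scene 0.04 782 xmin/p5/med 0.633 [0.648 0.747] z 0.12 0.5
scene 0.08 1193 xmin/p5/med 0.643 [0.657 0.692] z 0.12 0.5
4638 [ 0.72076748 -0.09942885  0.1201519 ] [0.94985057 0.04993707 0.57223958]
```

```bash
python3 -m crank '[[0,-4,0,0,0,0,0],[0,-5,-5,0,0,0,0],[0,-5,-10,0,0,0,0],[0,-5,-15,0,0,0,0],[0,-5,-15,0,0,0,0]]';python3 -m crank '[[0,0,0,0,0,0,0],[0,3,0,0,0,0,0],[0,6,0,0,0,0,0],[0,9,0,0,0,0,0],[0,11,0,0,0,0,0]]';python3 - <<'E'
from h import *
rep();go(.668,-.21,.156,89)
f=grab("wrist");cv2.imwrite("pics/w14.png",f['img'])
f=grab("scene");cv2.imwrite("pics/s14.png",cv2.resize(f['img'][120:250,150:350],None,fx=4,fy=4,interpolation=cv2.INTER_CUBIC))
E
```

```text
t: 26.25
ee_pos: [0.6939, -0.2137, 0.2687]
ee_rot: [-89.9, -0.1, 89.5]
wrist_force: [-0.8, -0.0, -0.5]
finger_gap: -0.0002
t: 26.75
ee_pos: [0.6878, -0.2158, 0.1601]
ee_rot: [-89.9, -0.0, 89.3]
wrist_force: [-0.1, -0.4, -0.1]
finger_gap: 0.0004
t 26.75 [ 0.6878 -0.2158  0.1601] [-89.9  -0.   89.3] F [-0.1 -0.4 -0.1] gap 0.0004 q [15. 43. -4. 79.  3. 59. 99.]
row [0.55, 0.42, 1.99] [-0.002, 0.005, 0.0] dist 2.1 deg 0.3
```

View pics/w14.png

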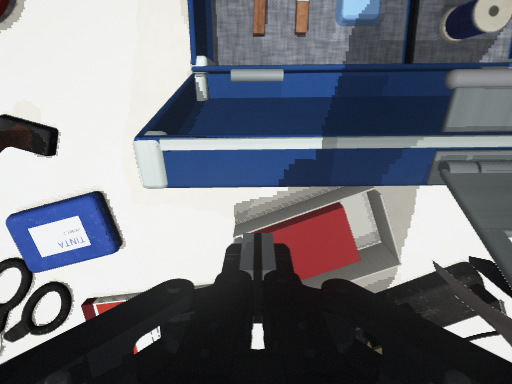

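View pics/s14.png

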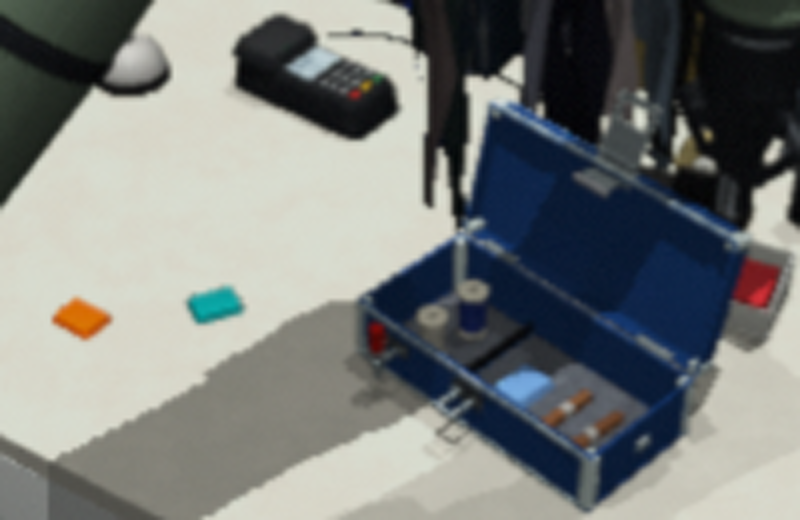

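```bash
python3 -m crank '[[0.5,0.2,1.6,0,0,0,0],[0.5,0.3,2.9,0,0,0,0],[0.5,-0.2,4,0,0,0,0],[0.5,-0.7,5.3,0,0,0,0],[0.5,-1,6.8,0,0,0,0]]';python3 -m crank '[[0,-0.1,1.4,0,0,0,0],[0,-0.1,2.8,0,0,0,0],[0,0.1,4.4,0,0,0,0],[0,0.1,4.4,0,0,0,0],[0,0.1,4.4,0,0,0,0]]';python3 - <<'E'
from h import *
rep();go(.5484,-.21,.1573,89)
f=grab("scene");cv2.imwrite("pics/s15.png",cv2.resize(f['img'][120:250,150:350],None,fx=4,fy=4,interpolation=cv2.INTER_CUBIC))
E
```

```text
t: 27.35
ee_pos: [0.6216, -0.21, 0.1737]
ee_rot: [-90.1, 0.0, 89.3]
wrist_force: [4.0, -1.0, -2.1]
finger_gap: 0.0002
t: 27.85
ee_pos: [0.5781, -0.2095, 0.1719]
ee_rot: [-90.1, 0.0, 89.3]
wrist_force: [-0.1, -0.1, 0.4]
finger_gap: -0.0003
t 27.85 [ 0.5781 -0.2095  0.1719] [-90.1   0.   89.3] F [-0.1 -0.1  0.4] gap -0.0003 q [ 18.  33.  -5.  96.   3.  51. 101.]
row [-0.09, 1.46, 2.97] [0.001, 0.005, -0.0] dist 3.3 deg 0.3
```

View pics/s15.png

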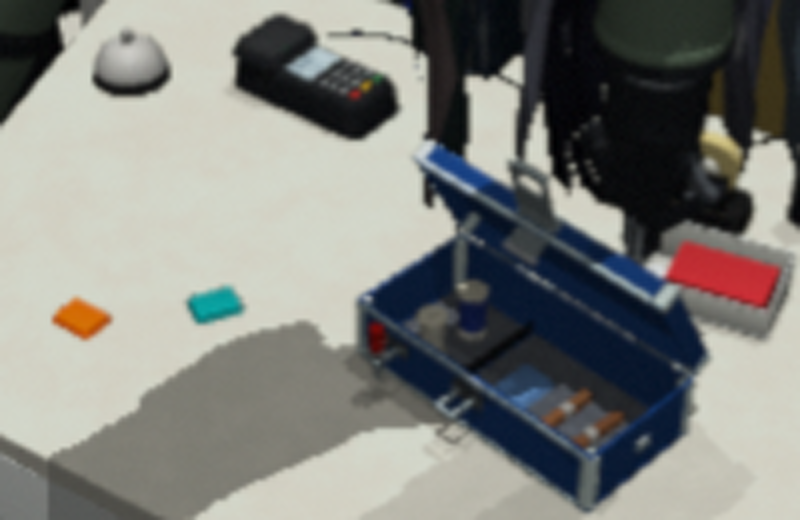

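```bash
python3 -m crank '[[0,0.6,1.5,0,0,0,0],[0,1.45,3,0,0,0,0],[0,2.4,4.2,0,0,0,0],[0,3.35,5.35,0,0,0,0],[0,4.6,6.3,0,0,0,0]]';python3 -m crank '[[0,1.2,0.8,0,0,0,0],[0,1.8,1.1,0,0,0,0],[0,2.4,1.35,0,0,0,0],[0,2.4,1.35,0,0,0,0],[0,2.4,1.35,0,0,0,0]]';python3 - <<'E'
from h import *
rep()
f=grab("scene");cv2.imwrite("pics/s16.png",cv2.resize(f['img'][120:250,150:350],None,fx=4,fy=4,interpolation=cv2.INTER_CUBIC))
E
```

```text
t: 28.4
ee_pos: [0.5152, -0.2086, 0.125]
ee_rot: [-90.1, 0.0, 89.3]
wrist_force: [1.2, -0.5, 0.2]
finger_gap: -0.0001
t: 28.9
ee_pos: [0.5017, -0.2083, 0.1009]
ee_rot: [-90.0, 0.0, 89.3]
wrist_force: [0.4, -0.4, 1.3]
finger_gap: -0.0001
t 28.9 [ 0.5017 -0.2083  0.1009] [-90.    0.   89.3] F [ 0.4 -0.4  1.3] gap -0.0001 q [ 20.  33.  -5. 110.   4.  37. 102.]
```

View pics/s16.png

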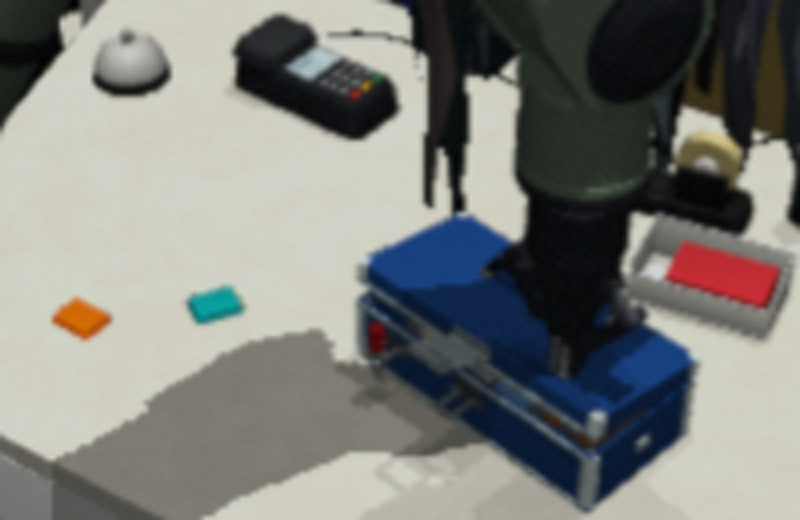

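```bash
python3 -m crank '[[0,-0.3,0.8,0,0,0,0],[0,0.3,1.3,0,0,0,0],[0,0.8,1.3,0,0,0,0],[0,1.1,1.3,0,0,0,0],[0,1.3,1.3,0,0,0,0]]'; python3 -m crank '[[0,0.2,0,0,0,0,0],[0,0.3,0,0,0,0,0],[0,0.4,0,0,0,0,0],[0,0.5,0,0,0,0,0],[0,0.5,0,0,0,0,0]]'
```

```text
t: 29.45
ee_pos: [0.488, -0.2081, 0.0872]
ee_rot: [-90.0, -0.0, 89.3]
wrist_force: [-0.3, 0.1, -0.2]
finger_gap: 0.0001
t: 29.95
ee_pos: [0.4883, -0.2082, 0.0837]
ee_rot: [-90.0, 0.0, 89.3]
wrist_force: [-7.3, 2.4, 25.0]
finger_gap: -0.0002
```

```bash
python3 -m crank '[[0,0.2,0,0,0,0,0],[0,0.2,0,0,0,0,0],[0,0,0,0,0,0,0],[0,-1,0,0,0,0,0],[0,-2.5,0,0,0,0,0]]'; python3 -m crank '[[0,-5,0,0,0,0,0],[0,-8,0,0,0,0,0],[0,-8,5,0,0,0,0],[0,-8,8,0,0,0,0],[0,-8,8,0,0,0,0]]';python3 - <<'E'
from h import *
rep()
f=grab("wrist");cv2.imwrite("pics/w17.png",f['img'])
f=grab("scene");cv2.imwrite("pics/s17.png",cv2.resize(f['img'][120:250,150:350],None,fx=4,fy=4,interpolation=cv2.INTER_CUBIC))
f=grab("top");P=cloud(f);
for y in np.arange(-.25,0,.03):
    q=P[(abs(P[...,1]-y)<.015)&(P[...,2]>.065)&(P[...,2]<.13)];
    if len(q): print(round(y,2),[ (round(x,2),np.median(q[abs(q[:,0]-x)<.01][:,2]).round(4)) for x in (.49,.52,.55,.58,.59) if (abs(q[:,0]-x)<.01).any()])
E
```

```text
t: 30.45
ee_pos: [0.4879, -0.208, 0.1078]
ee_rot: [-89.9, -0.0, 89.3]
wrist_force: [1.2, 0.6, 0.7]
finger_gap: 0.0002
t: 30.95
ee_pos: [0.4048, -0.2076, 0.1883]
ee_rot: [-89.9, 0.0, 89.2]
wrist_force: [-0.1, -0.7, 0.4]
finger_gap: -0.0001
t 30.95 [ 0.4048 -0.2076  0.1883] [-89.9   0.   89.2] F [-0.1 -0.7  0.4] gap -0.0001 q [ 24.  18.  -6. 119.   3.  43. 106.]
-0.25 [(0.55, np.float64(0.083)), (0.58, np.float64(0.084)), (0.59, np.float64(0.0839))]
-0.22 [(0.55, np.float64(0.0844)), (0.58, np.float64(0.0851)), (0.59, np.float64(0.0848))]
-0.19 [(0.49, np.float64(0.0834)), (0.52, np.float64(0.0836)), (0.55, np.float64(0.0855)), (0.58, np.float64(0.0829)), (0.59, np.float64(0.083))]
-0.16 [(0.49, np.float64(0.0837)), (0.52, np.float64(0.0835)), (0.55, np.float64(0.0873)), (0.58, np.float64(0.0848)), (0.59, np.float64(0.0843))]
-0.13 [(0.49, np.float64(0.0841)), (0.52, np.float64(0.0837)), (0.55, np.float64(0.0888)), (0.58, np.float64(0.0835)), (0.59, np.float64(0.0842))]
-0.1 [(0.49, np.float64(0.0843)), (0.52, np.float64(0.0842)), (0.55, np.float64(0.093)), (0.58, np.float64(0.0839)), (0.59, np.float64(0.0839))]
-0.07 [(0.49, np.float64(0.0848)), (0.52, np.float64(0.0842)), (0.55, np.float64(0.0853)), (0.58, np.float64(0.0839)), (0.59, np.float64(0.0842))]
-0.04 [(0.49, np.float64(0.0844)), (0.52, np.float64(0.0827)), (0.55, np.float64(0.0854)), (0.58, np.float64(0.0849)), (0.59, np.float64(0.0843))]
-0.01 [(0.49, np.float64(0.085)), (0.52, np.float64(0.0835)), (0.55, np.float64(0.0845)), (0.58, np.float64(0.0836)), (0.59, np.float64(0.0843))]
```

View pics/w17.png

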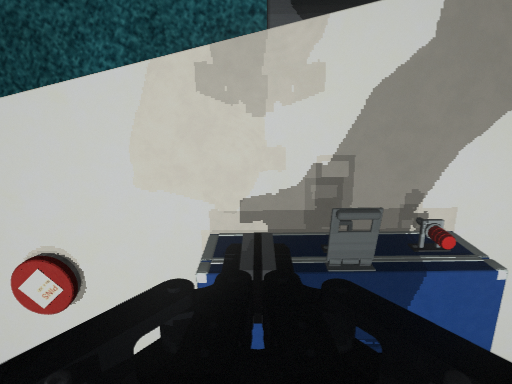

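View pics/s17.png

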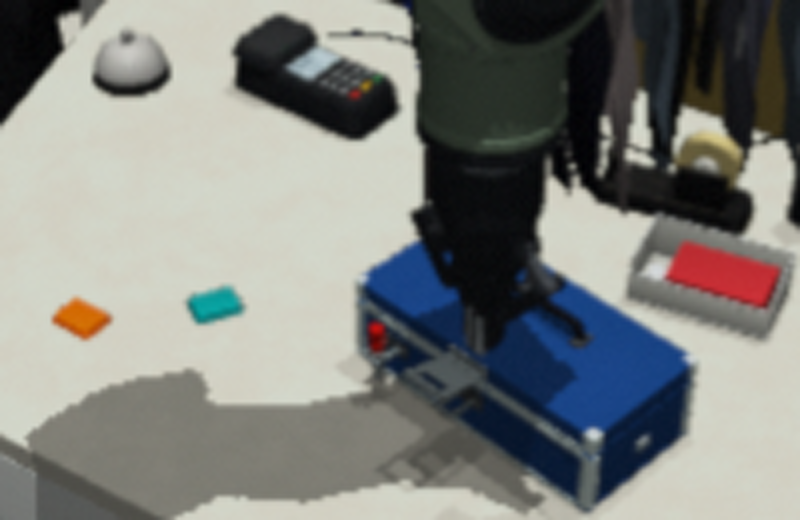

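Run:
```python
from h import *
f=grab("wrist");P=cloud(f);q=P[(P[...,0]>.40)&(P[...,0]<.468)&(P[...,1]>-.16)&(P[...,1]<-.1)&(P[...,2]>.05)]
print(len(q));
for x in (.42,.43,.44,.45,.46):
    s=q[abs(q[:,0]-x)<.004]; print(x,len(s),np.median(s,0).round(4) if len(s) else None,s[:,1].min() if len(s) else 0,s[:,1].max() if len(s) else 0)
go(.4526,-.1285,.13,89)
```

```text
2285
0.42 481 [ 0.4203 -0.131   0.09  ] -0.14927479731539273 -0.10934652754224322
0.43 150 [ 0.4304 -0.1388  0.0839] -0.1496437370792647 -0.10947099263289367
0.44 333 [ 0.4409 -0.1294  0.0813] -0.14972110708305678 -0.10945278226558823
0.45 395 [ 0.4499 -0.1297  0.0794] -0.1494943812516113 -0.10958153256736422
0.46 372 [ 0.4599 -0.13    0.0771] -0.14939051534462502 -0.10956781637276145
row [7.91, 5.79, -4.26] [0.001, 0.006, -0.0] dist 10.7 deg 0.3
```

```bash
python3 -m crank '[[7.9,3,-4.2,0,0,0,0],[7.9,4.8,-4.2,0,0,0,0],[7.9,5.8,-4.2,0,0,0,0],[7.9,5.8,-4.2,0,0,0,0],[7.9,5.8,-4.2,0,0,0,0]]';python3 - <<'E'
from h import *
rep();go(.4526,-.129,.078,89);go(.4413,-.129,.0657,89);go(.4479,-.129,.0577,89);go(.4576,-.129,.054,89)
E
```

```text
t: 31.65
ee_pos: [0.4512, -0.1292, 0.1298]
ee_rot: [-90.0, 0.0, 89.3]
wrist_force: [-0.8, 0.6, 0.3]
finger_gap: -0.0002
t 31.65 [ 0.4512 -0.1292  0.1298] [-90.    0.   89.3] F [-0.8  0.6  0.3] gap -0.0002 q [ 14.  25.  -7. 120.   5.  36.  93.]
row [0.02, 5.18, -0.14] [-0.001, 0.005, -0.0] dist 5.2 deg 0.3
row [0.01, 6.41, 0.98] [-0.001, 0.005, -0.0] dist 6.5 deg 0.3
row [0.02, 7.21, 0.32] [-0.001, 0.005, -0.0] dist 7.2 deg 0.3
row [0.03, 7.58, -0.65] [-0.001, 0.005, -0.0] dist 7.6 deg 0.3
```

```bash
python3 -m crank '[[0,3,-0.1,0,0,0,0],[0,4.5,-0.1,0,0,0,0],[0,5.2,-0.1,0,0,0,0],[0,5.5,0.2,0,0,0,0],[0,5.8,0.5,0,0,0,0]]';python3 -m crank '[[0,0.3,0.25,0,0,0,0],[0,0.6,0.5,0,0,0,0],[0,1.0,0.2,0,0,0,0],[0,1.4,-0.2,0,0,0,0],[0,1.5,-0.5,0,0,0,0]]';python3 -m crank '[[0,0.1,-0.2,0,0,0,0],[0,0.2,-0.4,0,0,0,0],[0,0.3,-0.6,0,0,0,0],[0,0.3,-0.6,0,0,0,0],[0,0.3,-0.6,0,0,0,0]]';python3 - <<'E'
from h import *
f=grab("wrist");cv2.imwrite("pics/w18.png",f['img'])
E
```

```text
t: 32.15
ee_pos: [0.4465, -0.1292, 0.0724]
ee_rot: [-90.1, 0.0, 89.3]
wrist_force: [1.4, -0.4, 1.7]
finger_gap: 0.0002
t: 32.65
ee_pos: [0.4512, -0.1286, 0.0561]
ee_rot: [-89.9, -0.0, 89.3]
wrist_force: [-2.4, -0.0, -0.2]
finger_gap: -0.0005
t: 33.15
ee_pos: [0.4574, -0.1288, 0.0537]
ee_rot: [-90.0, 0.0, 89.3]
wrist_force: [-1.0, -0.1, -0.5]
finger_gap: 0.0003
```

View pics/w18.png

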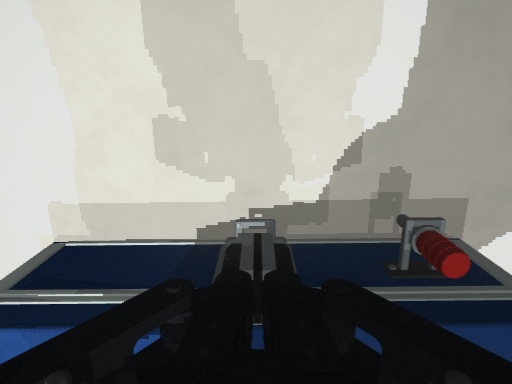

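Push further toward +x until a firm force appears.

```bash
python3 -m crank '[[0,0,-0.1,0,0,0,0],[0,0,-0.2,0,0,0,0],[0,0,-0.3,0,0,0,0],[0,0,-0.4,0,0,0,0],[0,0,-0.4,0,0,0,0]]';python3 -m crank '[[0,0,-0.1,0,0,0,0],[0,0,-0.2,0,0,0,0],[0,0,-0.3,0,0,0,0],[0,0,-0.3,0,0,0,0],[0,0,-0.3,0,0,0,0]]'
```

```text
t: 33.7
ee_pos: [0.4578, -0.1288, 0.0533]
ee_rot: [-89.6, -0.0, 89.3]
wrist_force: [-18.1, 0.8, 14.0]
finger_gap: 0.0001
t: 34.2
ee_pos: [0.458, -0.1288, 0.0529]
ee_rot: [-89.3, -0.0, 89.3]
wrist_force: [-32.6, 2.2, 21.7]
finger_gap: 0.0
```

```bash
python3 -m crank '[[0,0,1.0,0,0,0,0],[0,0,2.5,0,0,0,0],[0,-1,4,0,0,0,0],[0,-5,6,0,0,0,0],[0,-10,6,0,0,0,0]]';python3 -m crank '[[5,0,0,0,0,0,0.3],[8,0,0,0,0,0,0.4],[8,0,0,0,0,0,0.4],[8,0,0,0,0,0,0.4],[8,0,0,0,0,0,0.4]]';python3 - <<'E'
from h import *
rep();go(.457,-.0445,.12,89)
f=grab("wrist");cv2.imwrite("pics/w19.png",f['img'])
f=grab("scene");cv2.imwrite("pics/s19.png",cv2.resize(f['img'][160:250,220:320],None,fx=7,fy=6,interpolation=cv2.INTER_CUBIC))
E
```

```text
t: 34.7
ee_pos: [0.401, -0.1279, 0.1536]
ee_rot: [-89.7, -0.0, 89.3]
wrist_force: [1.0, 0.5, 0.0]
finger_gap: 0.0
t: 35.2
ee_pos: [0.4051, -0.0488, 0.1536]
ee_rot: [-90.0, 0.0, 89.3]
wrist_force: [0.6, 0.3, -1.0]
finger_gap: 0.0344
t 35.2 [ 0.4051 -0.0488  0.1536] [-90.    0.   89.3] F [ 0.6  0.3 -1. ] gap 0.0344 q [  6.  18.  -9. 127.   5.  36.  83.]
row [0.5, 3.36, -5.19] [-0.0, 0.005, -0.0] dist 6.2 deg 0.3
```

View pics/w19.png

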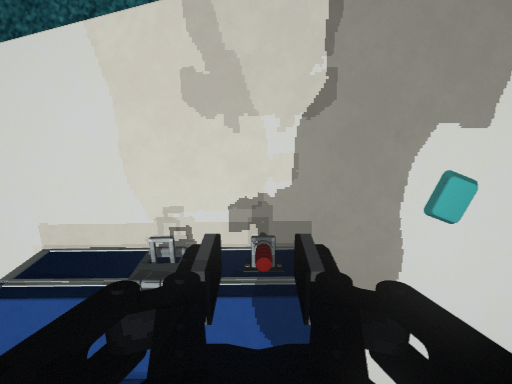

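View pics/s19.png

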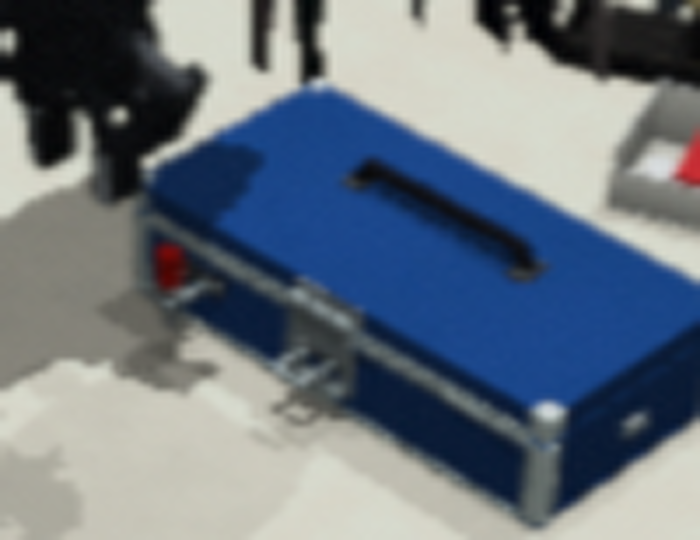

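```bash
python3 -m crank '[[0.4,0,-2,0,0,0,0.4],[0.4,0,-4,0,0,0,0.4],[0.4,0,-4.7,0,0,0,0.4],[0.4,0,-4.7,0,0,0,0.4],[0.4,0,-4.7,0,0,0,0.4]]';python3 - <<'E'
from h import *
grab("wrist");rep();f=grab("wrist");im=f['img'];cv2.imwrite("pics/w20.png",cv2.resize(im[130:290,60:340],None,fx=2.8,fy=2.8,interpolation=cv2.INTER_CUBIC))
hsv=cv2.cvtColor(im,cv2.COLOR_BGR2HSV);m=((hsv[...,0]<8)|(hsv[...,0]>172))&(hsv[...,1]>150)
n,l,s,c=cv2.connectedComponentsWithStats(m.astype(np.uint8))
for i in range(1,n):
    if s[i,4]>40: print(s[i],c[i])
E
```

```text
t: 35.8
ee_pos: [0.4512, -0.045, 0.1534]
ee_rot: [-89.9, 0.0, 89.3]
wrist_force: [0.3, 0.0, -0.3]
finger_gap: 0.0339
t 35.85 [ 0.4512 -0.045   0.1535] [-89.9   0.   89.3] F [ 0.8  0.1 -0.5] gap 0.0345 q [  5.  21.  -9. 121.   5.  38.  82.]
[249 191  17  24 282] [257.0248227  203.80496454]
```

View pics/w20.png

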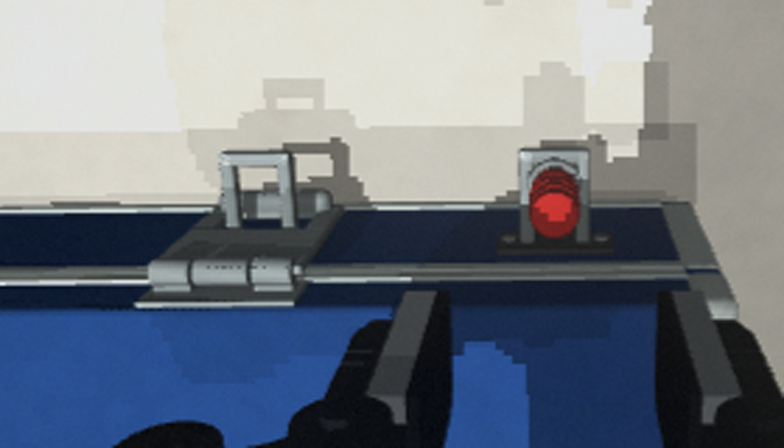

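Run:
```python
from h import *
grab("wrist");f=grab("wrist")
for n,X,Y,z in [("pin top",554,214,.0705),("stap end outer",256,152,.0425),("eye end outer",554,150,.0425),("stap endL",290,153,.0425),("stap endR",221,155,.0425),("eye endL",588,151,.0425),("eye endR",520,150,.0425),("stap inner out",258,166,.0425),("inL",285,175,.0425),("inR",234,175,.0425),("hasp knuckle top",230,272,.078)]:
    print(n,onplane(f,60+X/2.8-.35,130+Y/2.8-.35,z).round(4))
```

```text
pin top [ 0.456  -0.0444  0.0705]
stap end outer [ 0.4459 -0.1281  0.0425]
eye end outer [ 0.4464 -0.0443  0.0425]
stap endL [ 0.4463 -0.1186  0.0425]
stap endR [ 0.4467 -0.1381  0.0425]
eye endL [ 0.4468 -0.0347  0.0425]
eye endR [ 0.4463 -0.0538  0.0425]
stap inner out [ 0.45   -0.128   0.0425]
inL [ 0.4527 -0.1206  0.0425]
inR [ 0.4526 -0.1351  0.0425]
hasp knuckle top [ 0.4678 -0.126   0.078 ]
```

```bash
python3 -m crank '[[0.05,4,0,0,0,0,0.4],[0.05,7,0,0,0,0,0.4],[0.05,9,0,0,0,0,0.4],[0.05,10.2,0,0,0,0,0.4],[0.05,10.2,0,0,0,0,0.4]]';python3 -m crank '[[0,0,0,0,0,0,0.1],[0,0,0,0,0,0,0.05],[0,0,0,0,0,0,0.05],[0,0,0,0,0,0,0.05],[0,0,0,0,0,0,0.05]]';python3 - <<'E'
from h import *
f=grab("wrist");im=f['img'];cv2.imwrite("pics/w21.png",im)
E
```

```text
t: 36.5
ee_pos: [0.4514, -0.0441, 0.0508]
ee_rot: [-89.9, 0.0, 89.3]
wrist_force: [-0.1, 0.6, 0.6]
finger_gap: 0.0341
t: 37.0
ee_pos: [0.4527, -0.0442, 0.0525]
ee_rot: [-90.1, 0.0, 89.3]
wrist_force: [-0.9, 0.2, 9.5]
finger_gap: 0.0107
```

View pics/w21.png

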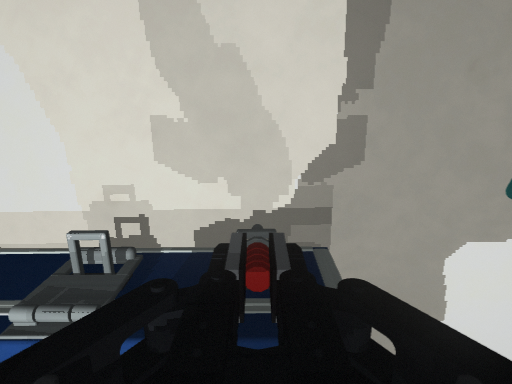

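```bash
python3 -m crank '[[0,-1,0,0,0,0,0.05],[0,-2,0,0,0,0,0.05],[0,-3,0,0,0,0,0.05],[0,-4,0,0,0,0,0.05],[0,-4.5,0,0,0,0,0.05]]';python3 -m crank '[[0,-0.1,0,0,0,0,0.05],[-2,-0.1,0,0,0,0,0.05],[-5,-0.1,0,0,0,0,0.05],[-7,-0.1,0,0,0,0,0.05],[-8.45,-0.1,0,0,0,0,0.05]]';python3 -m crank '[[0,0,0,0,0,0,0.05],[0,0,0,0,0,0,0.05],[0,0,0,0,0,0,0.05],[0,0,0,0,0,0,0.05],[0,0,0,0,0,0,0.05]]';python3 - <<'E'
from h import *
f=grab("wrist");rep();im=f['img'];cv2.imwrite("pics/w22.png",im)
for n in("scene","top"):
    f=grab(n);c=proj(f,[.456,-.129,.06]).astype(int);print(c);cv2.imwrite(f"pics/{n}22.png",cv2.resize(f['img'][c[1]-40:c[1]+40,c[0]-50:c[0]+50],None,fx=7,fy=7,interpolation=cv2.INTER_CUBIC))
E
```

```text
t: 37.55
ee_pos: [0.4525, -0.0442, 0.098]
ee_rot: [-90.1, 0.0, 89.3]
wrist_force: [0.1, 0.8, -0.5]
finger_gap: 0.0105
t: 38.05
ee_pos: [0.4507, -0.1301, 0.0974]
ee_rot: [-90.0, 0.0, 89.3]
wrist_force: [-0.2, 1.2, -0.3]
finger_gap: 0.0104
t: 38.55
ee_pos: [0.4512, -0.1281, 0.0977]
ee_rot: [-90.0, -0.0, 89.4]
wrist_force: [-0.0, 0.5, -0.4]
finger_gap: 0.0105
t 38.6 [ 0.4512 -0.1282  0.0977] [-90.   -0.   89.4] F [ 0.1 -0.1 -0.2] gap 0.0105 q [ 15.  28.  -8. 121.   7.  31.  91.]
[262 217]
[283 210]
```

View pics/w22.png

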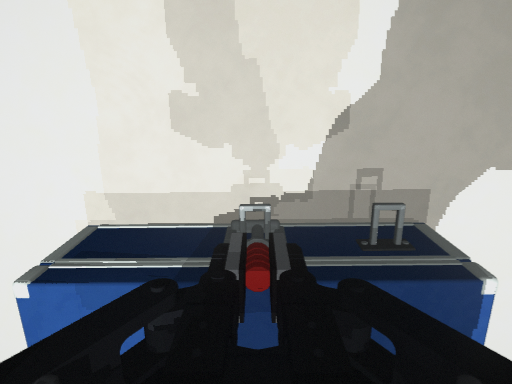

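View pics/scene22.png

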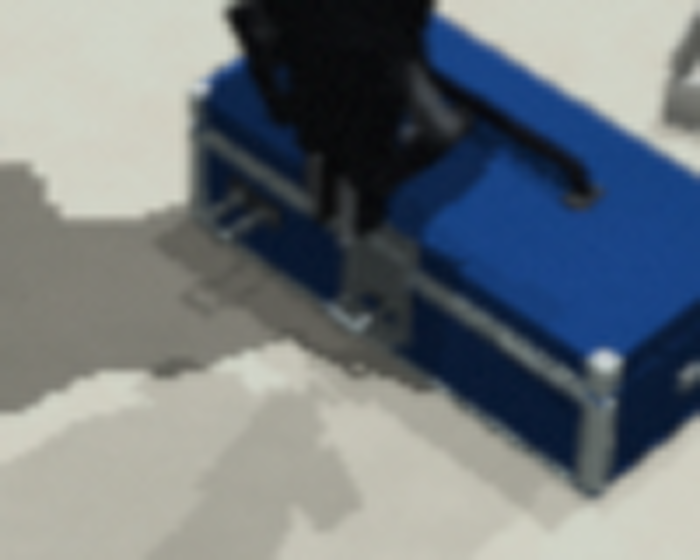

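Run:
```python
from h import *
f=grab("wrist");im=f['img'];cv2.imwrite("pics/w23.png",cv2.resize(im[190:300,200:320],None,fx=6,fy=5.4,interpolation=cv2.INTER_CUBIC))
```

```text
(no output)
```

View pics/w23.png

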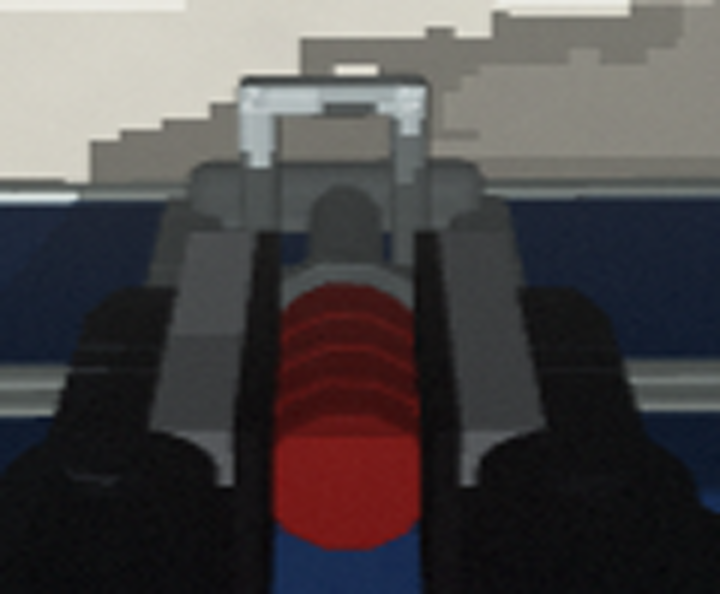

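Run:
```python
from h import *
f=grab("wrist");rep()
print("st",onplane(f,239.8,206,.0425).round(4),onplane(f,271,206,.0425).round(4),onplane(f,255.5,203.9,.0425).round(4))
for z in (.0577,.06,.065): print("pin foot",z,onplane(f,257.2,224.6,z).round(4))
top=onplane(f,200+347/6,190+492/5.4,.098+.018);print("top",top.round(4), onplane(f,200+347/6,190+492/5.4,.1155).round(4))
```

```text
t 38.8 [ 0.4511 -0.1286  0.0977] [-90.    0.   89.3] F [ 0.5 -0.1 -0.5] gap 0.0102 q [ 15.  28.  -8. 121.   7.  31.  91.]
st [ 0.4462 -0.1391  0.0425] [ 0.4464 -0.1195  0.0425] [ 0.4449 -0.1292  0.0425]
pin foot 0.0577 [ 0.4527 -0.1282  0.0577]
pin foot 0.06 [ 0.4518 -0.1282  0.06  ]
pin foot 0.065 [ 0.4498 -0.1282  0.065 ]
top [ 0.455 -0.128  0.116] [ 0.4553 -0.128   0.1155]
```

```bash
python3 -m crank '[[-0.1,0,-0.1,0,0,0,0.05],[-0.1,0.5,-0.1,0,0,0,0.05],[-0.1,1.0,-0.1,0,0,0,0.05],[-0.1,1.5,-0.1,0,0,0,0.05],[-0.1,2,-0.1,0,0,0,0.05]]';python3 - <<'E'
from h import *
f=grab("wrist");rep();im=f['img'];cv2.imwrite("pics/w24.png",cv2.resize(im[190:300,200:320],None,fx=6,fy=5.4,interpolation=cv2.INTER_CUBIC))
E
```

```text
t: 39.3
ee_pos: [0.4519, -0.1296, 0.0771]
ee_rot: [-90.0, -0.0, 89.3]
wrist_force: [-0.4, -0.5, -0.0]
finger_gap: 0.0104
t 39.35 [ 0.4517 -0.1296  0.0765] [-89.9  -0.   89.3] F [-1.1  0.5 -1.6] gap 0.0104 q [ 15.  31.  -8. 121.   8.  29.  90.]
```

View pics/w24.png

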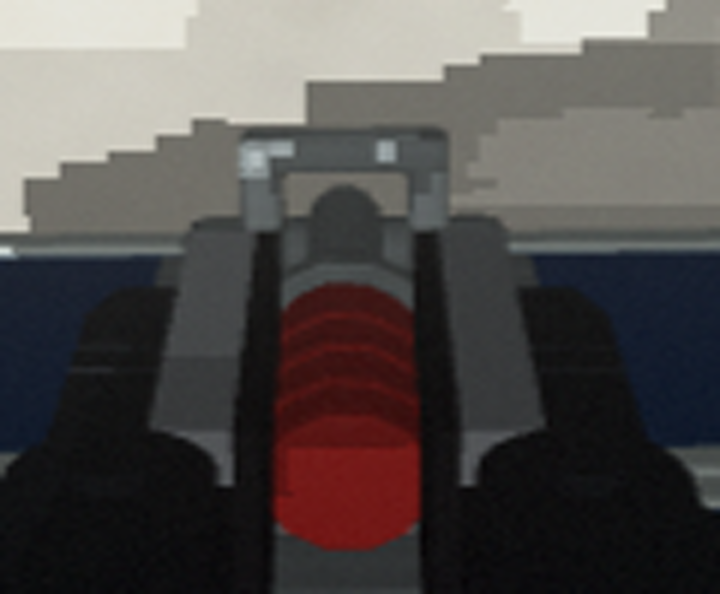

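```bash
python3 -m crank '[[0,0.5,0,0,0,0,0.05],[0,1.0,0,0,0,0,0.05],[0,1.5,0,0,0,0,0.05],[0,2.0,0,0,0,0,0.05],[0,2.3,0,0,0,0,0.05]]';python3 -m crank '[[0,0.1,0,0,0,0,0.05],[0,0.1,0,0,0,0,0.05],[0,0.1,0,0,0,0,0.05],[0,0.1,0,0,0,0,0.05],[0,0.1,0,0,0,0,0.05]]'
```

```text
t: 39.85
ee_pos: [0.4519, -0.1297, 0.0542]
ee_rot: [-90.0, -0.0, 89.3]
wrist_force: [-0.2, 0.0, 0.0]
finger_gap: 0.0105
t: 40.35
ee_pos: [0.4522, -0.1297, 0.0538]
ee_rot: [-90.0, 0.0, 89.3]
wrist_force: [-0.0, -0.4, -0.1]
finger_gap: 0.0105
```

Down freely. Release and back away straight up.

```bash
python3 -m crank '[[0,0.05,0,0,0,0,0.3],[0,0,0,0,0,0,0.35],[0,0,0,0,0,0,0.35],[0,0,0,0,0,0,0.35],[0,0,0,0,0,0,0.35]]';python3 -m crank '[[0,-2,0,0,0,0,0.35],[0,-5,0,0,0,0,0.35],[0,-10,0,0,0,0,0.35],[0,-10,3,0,0,0,0.35],[0,-10,5,0,0,0,0.35]]';python3 -m crank '[[0,-3,0,0,0,0,0.35],[0,-3,0,0,0,0,0.35],[0,-3,0,0,0,0,0.35],[0,-3,0,0,0,0,0.35],[0,-3,0,0,0,0,0.35]]';python3 - <<'E'
from h import *
f=grab("wrist");rep();im=f['img'];cv2.imwrite("pics/w25.png",im)
P=cloud(f);hsv=cv2.cvtColor(im,cv2.COLOR_BGR2HSV);m=((hsv[...,0]<8)|(hsv[...,0]>172))&(hsv[...,1]>150)&(P[...,0]>.43)&(P[...,0]<.48)
print(m.sum(),P[m].max(0).round(4),np.median(P[m],0).round(4))
f=grab("scene");c=proj(f,[.456,-.129,.06]).astype(int);cv2.imwrite("pics/s25.png",cv2.resize(f['img'][c[1]-40:c[1]+40,c[0]-50:c[0]+50],None,fx=7,fy=7,interpolation=cv2.INTER_CUBIC))
E
```

```text
t: 40.85
ee_pos: [0.4521, -0.1297, 0.0537]
ee_rot: [-90.0, 0.0, 89.3]
wrist_force: [-0.5, -0.3, 0.6]
finger_gap: 0.0298
t: 41.35
ee_pos: [0.4013, -0.1292, 0.1547]
ee_rot: [-90.1, 0.0, 89.3]
wrist_force: [-0.4, -0.1, 0.1]
finger_gap: 0.0302
t: 41.85
ee_pos: [0.4019, -0.129, 0.1831]
ee_rot: [-89.9, -0.0, 89.3]
wrist_force: [0.0, -0.6, 0.0]
finger_gap: 0.0297
t 41.9 [ 0.4019 -0.129   0.1831] [-89.9  -0.   89.3] F [0.6 0.2 0.3] gap 0.03 q [ 18.  16. -10. 123.   4.  41.  95.]
235 [ 0.4674 -0.1235  0.0711] [ 0.4531 -0.1302  0.0694]
```

View pics/w25.png

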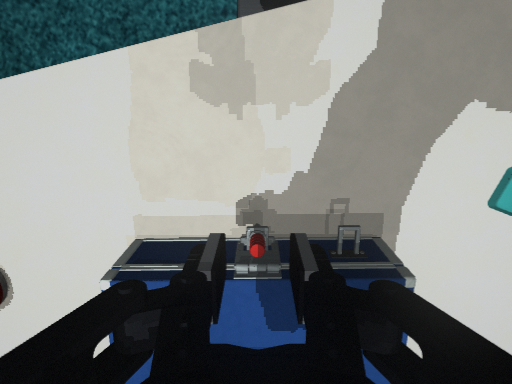

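View pics/s25.png

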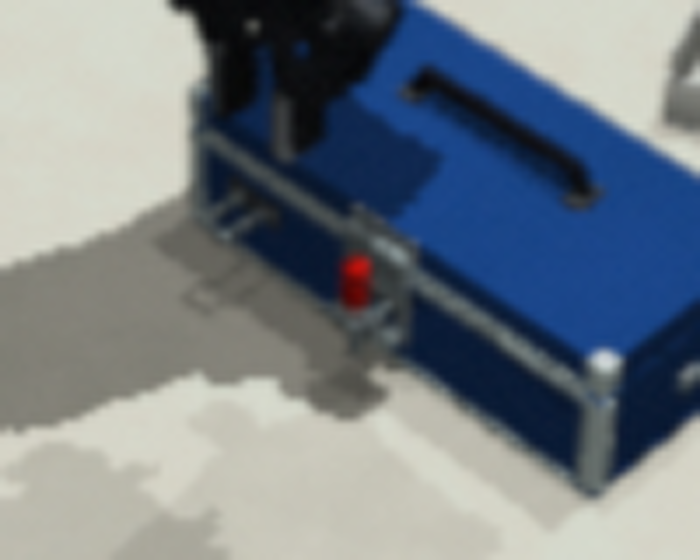

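```bash
python3 -m crank '[[0,-5,0,0,0,0,0.35],[0,-8,0,0,0,0,0.35],[0,-8,0,0,0,0,0.35],[0,-8,0,0,0,0,0.35],[0,-8,0,0,0,0,0.35]]';python3 - <<'E'
from h import *
rep();f=grab("top");P=cloud(f);cv2.imwrite("pics/t26.png",cv2.resize(f['img'][60:310,80:480],None,fx=2,fy=2))
m=(P[...,2]>.005)&(P[...,2]<.2)&(P[...,0]>.3)&(P[...,0]<.75)&(abs(P[...,1])<.5)
n,l,s,c=cv2.connectedComponentsWithStats(m.astype(np.uint8))
for i in range(1,n):
    if s[i,4]>40: print(s[i],np.median(P[l==i],0).round(3))
f=grab("wrist");P=cloud(f);im=f['img'];hsv=cv2.cvtColor(im,cv2.COLOR_BGR2HSV);m=((hsv[...,0]<8)|(hsv[...,0]>172))&(hsv[...,1]>150)&(P[...,0]>.43)&(P[...,0]<.48);print(m.sum(),np.percentile(P[m][:,2],[50,90,100]))
E
```

```text
t: 42.45
ee_pos: [0.4017, -0.129, 0.2627]
ee_rot: [-89.9, -0.0, 89.3]
wrist_force: [-0.3, -0.0, -0.5]
finger_gap: 0.03
t 42.45 [ 0.4017 -0.129   0.2627] [-89.9  -0.   89.3] F [-0.3 -0.  -0.5] gap 0.03 q [ 19.   9. -11. 118.   2.  53.  97.]
[164 107  63  55 526] [0.663 0.098 0.127]
[218 106  14  27 221] [0.732 0.049 0.113]
[270 121  45  22 458] [ 0.73  -0.163  0.03 ]
[348 121  31  17 374] [ 0.729 -0.392  0.018]
[ 119  125   57   30 1318] [0.699 0.308 0.041]
[362 146  17  12 147] [ 0.644 -0.414  0.015]
[ 86 162  25  24 435] [0.594 0.463 0.033]
[ 241  162   86   55 1851] [ 0.566 -0.063  0.084]
[369 178  22  22 354] [ 0.525 -0.435  0.021]
[196 215  15  17 113] [0.426 0.131 0.009]
[174 248  15  12 116] [0.332 0.198 0.009]
100 [0.06998491 0.07078057 0.07146954]
```

View pics/t26.png

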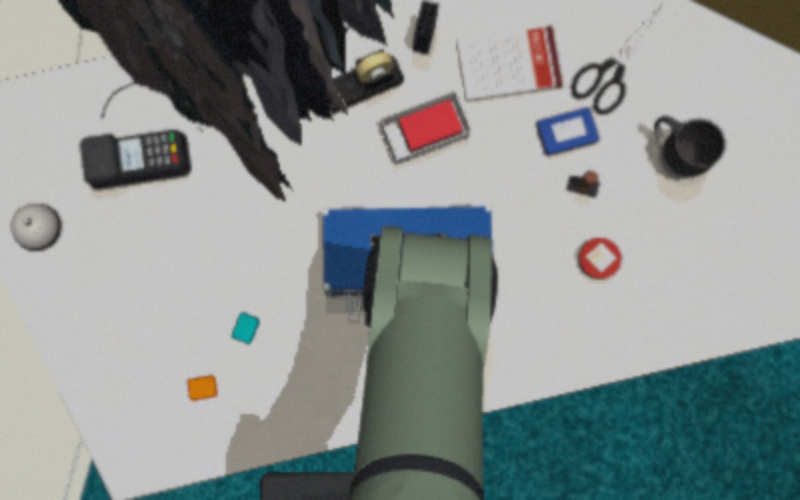

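The counter is clear apart from the look-alikes and bystanders, which haven't moved. The lid is flat and the pin's top is at about 70 to 71 mm, where it should be when fully home, so I'm handing in.

```bash
python3 -c "
from workcell import env
print(env.hand_in())"
```

```text
the job is handed in; nothing more can be done
None
```

The job is done and handed in at about 42 s of the 210 s allowed; the hand-in gives no verdict.

- **Packing:** Five items were out. The blue and white spools now stand in the left bay. The light blue chalk and both clips lie in the right bay, as the wrist picture showed before the lid was shut. One clip had been knocked aside during the run; I found it again and packed it. There was no white chalk on the counter.
- **Lid:** I pressed its front edge down, with 25 N measured at the end. Afterwards the top measured about 84 mm over the counter all across the front, which is the shut height. The catch click was judged from that height only.
- **Hasp:** I pushed it in until it met a firm stop at about 33 N along x. The pictures then showed it hanging flat over the staple.
- **Pin:** It went down through the staple with no contact force. After I let go, its top measured 70 to 71 mm against the expected 70.5 mm, so it hangs home on its collar.
- **Left alone:** I did not touch the orange and turquoise look-alikes, the pin tin or the rubber stamp. In the last top view they all stood in place and nothing had fallen off the counter.

No check failed. The only differences were 1 to 2 mm between the cameras, within their calibration.

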